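# Open the combination-locked spray kit box by feel

### The job

Open the grey steel kit box: turn the left dial clockwise to 3 and the right dial counter-clockwise to 7, then draw the steel latch back fully, away from you, and lift the lid about half way so that it stays up. The lock is worn, so each dial catches not on its number but a little past it, by up to half a number: turn on slowly there, stop as soon as you feel it catch, and force neither the dials nor the latch. Leave the tin and the sanding block where they stand.

Things in the scene. Friction and masses are not known exactly. Their poses are not given: they have to be found in the camera images.
- lock_box: grey steel kit box on a plywood board, fixed, 200 mm deep (x), 260 wide (y), lid top 85 mm up. Origin: centre of its underside, 15 mm above the table. Its x axis points from the latch side (towards the robot) to the hinge side, y to the left, z up. On the lid stands an aluminium lock case (80 x 196 mm, top at 99 mm) with two dials 110 mm apart; the latch is in front of it
- left_dial_grip (a point): left dial, seen from the latch side: black numbered disc 60 mm across with a bar grip standing on it. This point: centre of the bar, half-way up. Bar 11 mm wide, 34 long, 20 high (10 below to 10 above this point; the disc's top is 10 below). z: dial axis, up; x: along the bar, away from its pointed end (white line), which stands over number 0
- left_dial (a joint): left dial, rad: 0 = number 0 at the index mark (latch side), growing clockwise from above, 0.628 a number; 3 is at 1.885. Starts about 1 to 2 numbers short of it: turn clockwise. Turns with under 0.1 N m. Worn: it catches 0.07 to 0.32 rad beyond 1.885 in that direction: a tumbler drops in and blocks it both ways (torque climbs at once; stop at about 0.15 N m, never pass 0.33)
- right_dial_grip (a point): right dial, seen from the latch side: black numbered disc 60 mm across with a bar grip standing on it. This point: centre of the bar, half-way up. Bar 11 mm wide, 34 long, 20 high (10 below to 10 above this point; the disc's top is 10 below). z: dial axis, up; x: along the bar, away from its pointed end (white line), which stands over number 0
- right_dial (a joint): right dial, rad: 0 = number 0 at the index mark (latch side), growing clockwise from above, 0.628 a number; 7 is at 4.398. Starts about 1 to 2 numbers past it: turn counter-clockwise. Turns with under 0.1 N m. Worn: it catches 0.07 to 0.32 rad beyond 4.398 in that direction: a tumbler drops in and blocks it both ways (torque climbs at once; stop at about 0.15 N m, never pass 0.33)
- latch_grip (a point): centre of the latch's bow handle: a round steel rod 10 mm thick and 40 mm long between its bends, along the box's y, 43 mm above the lid, with 24 mm free below it. Drawn along the box's +x (away from the robot, towards the dials), then used to lift the lid. Axes as the box's while shut
- latch (a joint): how far the latch is drawn, m: 0 locked (its nose under the keeper on the box's front), 0.020 fully drawn, the lid free. Friction 3 N. If a dial has not caught, it stops after 1 mm against that dial's tumbler: do not pull it there with more than 15 N
- lid_hinge (a point): middle of the lid's hinge line, on the far side of the box, 83 mm above its underside; the line runs along the box's y. The latch handle lies 174 mm from it (x) and 45 mm above it at the start, 154 mm when drawn
- lid (a joint): lid angle, rad: 0 shut, growing as the front rises, up to 1.25. The hinge is stiff (1.5 N m to lift, about 10 N at the latch handle) and the lid stays where it is left
- tin: paint tin, 68 mm across and 77 mm high, on the board to the right of the box; origin at the centre of its underside; leave it alone
- sander: cork sanding block, 97 x 68 mm and 26 mm high, on the board in front of the tin; origin at the centre of its underside; leave it alone

How it is judged:
On the way, in this order (a step that is already met when the one before it is completed fails the run):
1. both dials stand at their numbers, 3 on the left and 7 on the right, or up to half a number past, with the latch not yet drawn (value of joint left_dial between 1.85 and 2.26 rad and value of joint right_dial between 4.02 and 4.43 rad and value of joint latch below 0.005 m), for 0.1 s.
2. the latch is drawn fully back (value of joint latch above 0.016 m), for 0.1 s.
At the end, for the whole second after the job is handed in: The lid stands open by itself by at least 0.45 rad (26 degrees) and at rest, the latch is drawn by at least 15 mm, and the dials stand at 3 (left) and 7 (right) or up to about half a number past (0.035 rad before to 0.375 rad past) (value of joint lid above 0.45 rad and value of joint latch above 0.015 m and velocity of joint lid between -0.03 and 0.03 rad/s and value of joint left_dial between 1.85 and 2.26 rad and value of joint right_dial between 4.02 and 4.43 rad); the robot touches nothing.
It fails at once if a dial is forced after it has caught (over 15 N on its tumbler, that is about 0.33 N m on the dial) (contact force between left_dial and left_tumbler_nose above 15 N or contact force between right_dial and right_tumbler_nose above 15 N).
It fails at once if the latch is forced against a tumbler that has not dropped (over 15 N) (contact force between latch and left_tumbler_tail above 15 N or contact force between latch and right_tumbler_tail above 15 N).
It fails at once if the lid is wrenched against the latched keeper (over 25 N) (contact force between latch and lock_box above 25 N).
It fails at once if the tin or the sanding block is moved by more than 15 mm (distance of any of tin, sander from where it was at the start of the episode above 0.015 m).
It also fails if it takes over 72 s, if anything falls off the work surface, if the arm or the gripper's body presses on something with over 40 N, if the wrist force passes 120 N, or if a joint passes its speed limit or range.

### The arm

A 7-joint arm with a two-finger parallel gripper is mounted at the origin on a cart in front of the work surface, level with it; the furniture and walls round the work are solid. World frame = base frame: x ahead of the robot, y to its left, z up, the work surface at z = 0. Lengths are in m, angles in rad, forces in N, time in s.
With the tool pointing down it reaches from about 0.4 to 0.85 m from the base axis. Payload 10.4 kg.
Tool frame: the origin (TCP) lies midway between the tips of the shut fingers; the grasp point (between the pads) lies manip.grip_depth behind it (manip.grip_depth is the distance from the TCP to the grasp point, in m); z points along the fingers, x is the direction in which the jaws open and shut, and the axes are right-handed (so a half turn about z gives the same grasp; the last joint's range is limited). The gripper opens to 85 mm and grips with 20 to 120 N. Pads are 22 mm wide; open, the fingers measure 114 mm over their backs; the gripper's body (76 mm by 85 mm) begins 54 mm behind the grasp point. The pads swing forward as they close: fully open they stand 13 mm farther back than shut.
Start: joints at [1.157, 0.332, -0.065, 1.46, 0.022, 1.35, -0.088], TCP at [0.238, -0.578, 0.205] pointing down, gripper open.
Joint ranges: [-2.6, 2.6], [-0.5, 2.12], [-1.47, 1.34], [0.16, 2.42], [-1.27, 4.41], [0.06, 2.06], [-2.6, 2.6]. Speed limits (rad/s): [2.22, 2.22, 2.79, 2.79, 3.14, 3.14, 3.14].

### API

Orientations are given as a unit quaternion [x, y, z, w].
In Python, from workcell import manip gives the robot as it stands. The module is installed in compiled form; this text tells all that it offers.
- The arm moves only by the tool send_rows, never from a script. Its argument "steps" is a list of rows, each a list of 2 entries, a list of its own where there are three numbers: the shift along the tool's x, y, z in m, then the turn about the tool's z in rad. In form: [[[x, y, z], spin], ...]. A call has exactly 8 rows; each row is the pose to reach, as a shift and turn from the pose commanded when the call began, along the tool's axes at that moment; what a row does not reach only later rows make up. A row lasts 1/8 s, in which the tool goes at most 62.5 mm and 10.7 degrees, less where a joint would pass 70% of its speed; a pose out of reach is approached as far as the arm can. A call with a gripper value outside its range is refused whole. "hand" is the opening, from 0 (shut) to 1 (fully open), set as the call begins (left out, the last holds). The fingers move at their own pace and stop on an object; "force" is the grip in N (left out, the last holds). Time passes only in rows, so rows that repeat a pose let the fingers close, or fill a call up. It gives the time, the measured TCP pose, the force and the opening at its end, in the units of the state.
- manip.get_obs(): the state, without advancing time (a new reading comes with each control period).
- manip.camera(name): name is "scene" or "side" or "wrist"; returns (picture, depth): 420x560x3 uint8, red, green, blue; 420x560 float32, m along the optical axis (not along the pixel's ray), 0 where there is no reading.
- manip.camera_info(name): a dict with "intrinsics" (3x3 intrinsics, pixels), "dist_coeffs" ([k1, k2, p1, p2, k3] as OpenCV has them; the pictures are not rectified), "pose" (4x4, takes a point from camera to world coordinates); the wrist camera has in their place "T_tool_cam" (4x4, takes a point from camera to tool coordinates, whose origin is the TCP and whose axes are the tool frame's). Camera axes: x right, y up, looking along -z (the intrinsics and any distortion apply to the point x, -y, -z); pixel columns grow to the right and rows downward; lengths in m; the calibration is good to about 2 mm. A picture is of the moment at which its call begins: read the wrist's pose just before it. camera_info takes no time and is no camera call.
- manip.hand_in(): hands the job in, once; it reports no verdict.
The state is a dict: "clock": time; "joint_pos": joint angles; "joint_velocities": joint speeds; "tau": joint torques, N m; "position": TCP position; "ee_rot": TCP orientation; "ft_force": force on the tool from outside, world axes, zero at the start; "torque": the same for the moment, N m; "grip_width": opening from 0.0 (shut) to 1.0 (fully open).
Only numpy, scipy, OpenCV 4.12 (cv2) and the standard library are available. Lean on these libraries where they do the work, as an engineer would, in place of code of your own. Each camera call takes 0.05 s, during which the arm holds its last target.

## Working session

There is one attempt and no reset: what is moved stays moved. The work goes in short steps, Python scripts to look and compute and a tool call to move; the robot and the scene stay as the last step left them, time stands still between calls to the robot, and variables do not carry over. Pictures are saved under pics/ and viewed, and the job is handed in when it is done.

Besides the shell and the picture viewer there is one more tool, called after "Emit:" by a JSON object that holds its "op" and its "data". send_rows: Moves the arm, as the interface text tells. Its arguments: {"type":"object","properties":{"steps":{"type":"array"},"hand":{"type":"number"},"force":{"type":"number"}},"required":["steps"]}

```bash
mkdir -p pics; ls; python3 - <<'E'
from workcell import manip
import cv2,numpy as np
o=manip.get_obs(); print({k:np.round(v,4) for k,v in o.items()}); print(manip.grip_depth)
for n in ["scene","side","wrist"]:
    p,d=manip.camera(n); cv2.imwrite(f"pics/{n}0.png",p[:,:,::-1]); np.save(f"pics/{n}0.npy",d)
    print(n,manip.camera_info(n))
E
```

```text
pics
{'clock': np.float64(0.0), 'joint_pos': array([ 1.1574,  0.3329, -0.0647,  1.4609,  0.0216,  1.3499, -0.0885]), 'joint_velocities': array([ 0.0002,  0.002 ,  0.0005,  0.0007, -0.0019, -0.0014,  0.0005]), 'tau': array([-4.00000e-04, -6.25445e+01,  4.89000e-02, -3.91601e+01,
        1.61000e-02,  1.00000e-02,  0.00000e+00]), 'position': array([ 0.2379, -0.5775,  0.2041]), 'ee_rot': array([ 8.309e-01, -5.564e-01, -6.000e-04, -4.000e-04]), 'ft_force': array([ 0.3285, -0.2977, -0.3709]), 'torque': array([ 0.0081,  0.0256, -0.0365]), 'grip_width': np.float64(0.9988)}
0.0187
scene {'intrinsics': array([[393.90570191,   0.        , 287.14126449],
       [  0.        , 393.90570191, 198.9802425 ],
       [  0.        ,   0.        ,   1.        ]]), 'dist_coeffs': array([-0.10059926,  0.        ,  0.        ,  0.        ,  0.        ]), 'pose': array([[-0.69387833,  0.39379868, -0.60287268,  0.08634989],
       [-0.72008611, -0.37599938,  0.58318132,  0.30489971],
       [ 0.00297627,  0.83877713,  0.54446678,  0.60502241],
       [ 0.        ,  0.        ,  0.        ,  1.        ]])}
s
[... 427 characters left out ...]
1,  0.46076887],
       [ 0.        ,  0.        ,  0.        ,  1.        ]])}
wrist {'intrinsics': array([[302.01714605,   0.        , 281.41685853],
       [  0.        , 302.01714605, 209.99416454],
       [  0.        ,   0.        ,   1.        ]]), 'dist_coeffs': array([-0.03818873,  0.        ,  0.        ,  0.        ,  0.        ]), 'T_tool_cam': array([[ 9.99997742e-01, -4.43962507e-04,  2.07835092e-03,
         7.94671071e-04],
       [ 1.82804507e-04, -9.56343871e-01, -2.92243678e-01,
        -7.37518078e-02],
       [ 2.11736340e-03,  2.92243398e-01, -9.56341630e-01,
        -1.68307998e-01],
       [ 0.00000000e+00,  0.00000000e+00,  0.00000000e+00,
         1.00000000e+00]])}
```

View pics/scene0.png

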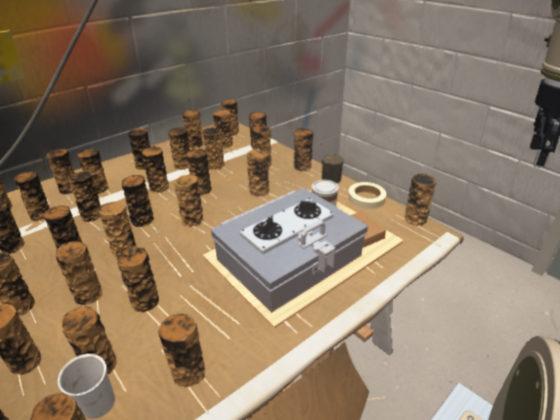

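View pics/side0.png

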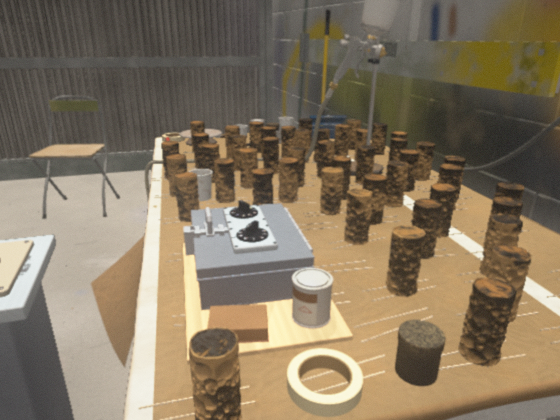

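View pics/wrist0.png

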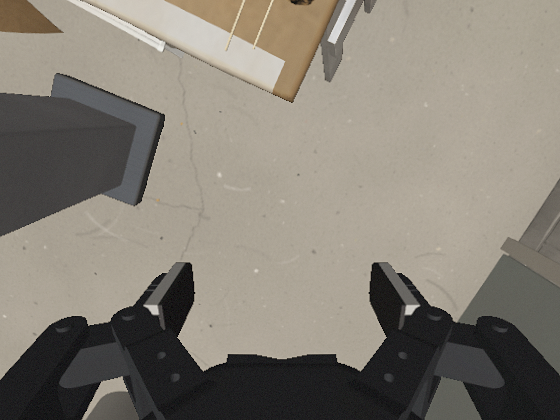

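```bash
cat > h.py <<'E'
import numpy as np,cv2
from workcell import manip
from scipy.spatial.transform import Rotation as R
def pose_tool(o):
    T=np.eye(4);T[:3,:3]=R.from_quat(o["ee_rot"]).as_matrix();T[:3,3]=o["position"];return T
def px2w(info,P,px,d):
    u=cv2.undistortPoints(np.array([[px]],float),info["intrinsics"],info["dist_coeffs"])[0,0]
    c=np.array([u[0]*d,-u[1]*d,-d,1]); return (P@c)[:3]
def cloud(info,P,dep):
    h,w=dep.shape; vv,uu=np.mgrid[:h,:w]
    u=cv2.undistortPoints(np.stack([uu,vv],-1).reshape(-1,1,2).astype(float),info["intrinsics"],info["dist_coeffs"]).reshape(h,w,2)
    c=np.stack([u[...,0]*dep,-u[...,1]*dep,-dep,np.ones_like(dep)],-1); return (c@P.T)[...,:3]
E
python3 - <<'E'
from h import *
i=manip.camera_info("scene"); d=np.load("pics/scene0.npy"); C=cloud(i,i["pose"],d)
im=cv2.imread("pics/scene0.png")
cv2.imwrite("pics/scrop.png",cv2.resize(im[170:330,190:410],None,fx=3.6,fy=3.6,interpolation=cv2.INTER_CUBIC))
for n,px in dict(lid_left=(225,225),lid=(255,252),board=(240,290)).items(): print(n,C[px[1],px[0]])
# lid top points
m=(abs(C[...,2]-0.100)<0.004); m[:170]=0;m[330:]=0;m[:,:200]=0;m[:,410:]=0
pts=C[m][:,:2]; print(len(pts), cv2.minAreaRect(pts.astype(np.float32)*1000))
m2=(abs(C[...,2]-0.114)<0.004); m2[:170]=0;m2[330:]=0;m2[:,:200]=0;m2[:,410:]=0
pts=C[m2][:,:2]; print(len(pts), cv2.minAreaRect(pts.astype(np.float32)*1000))
i=manip.camera_info("side"); d=np.load("pics/side0.npy"); C=cloud(i,i["pose"],d)
im=cv2.imread("pics/side0.png")
cv2.imwrite("pics/sidecrop.png",cv2.resize(im[180:340,160:360],None,fx=3.7,fy=3.7,interpolation=cv2.INTER_CUBIC))
for z in (.100,.114):
    m=(abs(C[...,2]-z)<0.004); m[:180]=0;m[280:]=0;m[:,:180]=0;m[:,320:]=0
    pts=C[m][:,:2]; print(len(pts), cv2.minAreaRect(pts.astype(np.float32)*1000))
print("tin",C[275,312],"sander",C[317,240],"cork near",C[340,215])
E
```

```text
lid_left [ 0.66320192 -0.06842696  0.10048017]
lid [ 0.55171991 -0.05845348  0.10021341]
board [ 0.56154816 -0.02175883  0.01389195]
4911 ((558.510986328125, -163.4899444580078), (269.192138671875, 229.42803955078125), 86.21623229980469)
1679 ((525.1539306640625, -161.28317260742188), (195.8753204345703, 165.61524963378906), 86.56600189208984)
4282 ((564.5809936523438, -70.51113891601562), (453.1562805175781, 235.69664001464844), 85.43936157226562)
1315 ((533.7348022460938, -56.87742614746094), (395.9715270996094, 215.89515686035156), 78.16503143310547)
tin [ 0.63779366 -0.34882614  0.09270407] sander [ 0.51261586 -0.35961339  0.04213332] cork near [ 0.45437305 -0.50533619  0.12396921]
```

View pics/scrop.png

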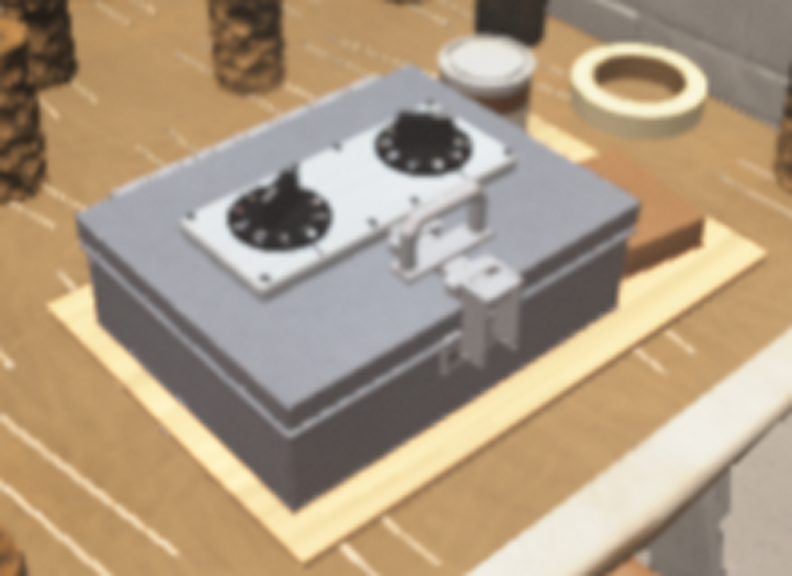

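View pics/sidecrop.png

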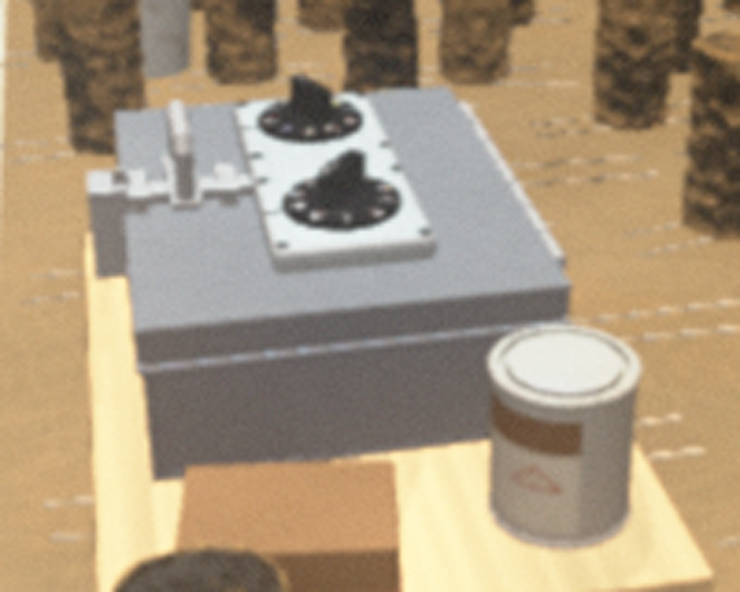

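```bash
python3 - <<'E'
from h import *
i=manip.camera_info("scene");P=i["pose"]
def onz(px,z):
    a=px2w(i,P,px,1.0); o=P[:3,3]; r=a-o; return o+r*(z-o[2])/r[2]
s=lambda x,y:(x/3.6+190-.36,y/3.6+170-.36)
c={}
for n,px,z in [("FL",s(290,410),.1),("BL",s(80,218),.1),("FR",s(637,208),.1),("BR",s(405,68),.1),("dialL",s(279,216),.119),("dialR",s(423,145),.119),("caseFL",s(264,296),.114),("caseFR",s(514,158),.114),("caseBL",s(183,218),.114),("rodL",s(400,232),.143),("rodR",s(480,188),.143)]:
    c[n]=onz(px,z); print(n,c[n].round(4))
for a,b in [("FR","FL"),("BR","BL"),("caseFR","caseFL"),("rodR","rodL"),("dialR","dialL")]:
    v=c[b]-c[a]; print(a,b,np.degrees(np.arctan2(-v[0],v[1])),np.linalg.norm(v))
print(np.mean([c[k] for k in("FL","BL","FR","BR")],0))
E
```

```text
FL [ 0.4678 -0.0229  0.1   ]
BL [ 0.6681 -0.0377  0.1   ]
FR [ 0.4486 -0.2812  0.1   ]
BR [ 0.6541 -0.2954  0.1   ]
dialL [ 0.5704 -0.1073  0.119 ]
dialR [ 0.563  -0.2168  0.119 ]
caseFL [ 0.5289 -0.0598  0.114 ]
caseFR [ 0.5204 -0.2519  0.114 ]
caseBL [ 0.6115 -0.0708  0.114 ]
rodL [ 0.4921 -0.1238  0.143 ]
rodR [ 0.489  -0.1835  0.143 ]
FR FL -4.2486741232225125 0.2590158243479981
BR BL -3.1134033217242547 0.2580696437525579
caseFR caseFL -2.5198200146911556 0.19228655546123483
rodR rodL -2.956866428647548 0.05981442020314009
dialR dialL -3.8415521697362367 0.10978625055803691
[ 0.55961441 -0.15931297  0.1       ]
```

Emit:
{"op": "send_rows", "data": {"steps": [[[-0.028,-0.05,-0.01],-0.12],[[-0.056,-0.1,-0.02],-0.27],[[-0.084,-0.15,-0.03],-0.42],[[-0.112,-0.2,-0.04],-0.57],[[-0.14,-0.25,-0.04],-0.72],[[-0.169,-0.3,-0.04],-0.87],[[-0.197,-0.35,-0.04],-1.0],[[-0.225,-0.4,-0.04],-1.11]], "hand": 1}}

```text
clock: 1.15
position: [0.523, -0.216, 0.2449]
ee_rot: [0.999, -0.033, -0.0, 0.0]
ft_force: [0.1, -0.5, -0.3]
grip_width: 0.995
```

```bash
python3 - <<'E'
from h import *
o=manip.get_obs(); print({k:np.round(v,4) for k,v in o.items()}); T=pose_tool(o); print(T.round(3)); print(T[:3,:3].T@(np.array([.567,-.162,.22])-T[:3,3]))
E
```

```text
{'clock': np.float64(1.15), 'joint_pos': array([ 0.7162,  0.2176, -0.4739,  1.5403,  0.1003,  1.4078,  0.1692]), 'joint_velocities': array([-0.5407,  0.2892, -0.3719, -0.2876,  0.1917,  0.0604, -0.0438]), 'tau': array([  3.7431, -55.7921,  -2.6764, -37.623 ,  -0.5639,   0.1007,
         0.2582]), 'position': array([ 0.523 , -0.216 ,  0.2449]), 'ee_rot': array([ 9.994e-01, -3.320e-02, -0.000e+00,  2.000e-04]), 'ft_force': array([ 0.1257, -0.4791, -0.2544]), 'torque': array([ 0.0137, -0.0249,  0.0819]), 'grip_width': np.float64(0.995)}
[[ 0.998 -0.066 -0.     0.523]
 [-0.066 -0.998 -0.    -0.216]
 [-0.     0.    -1.     0.245]
 [ 0.     0.     0.     1.   ]]
[ 0.04036478 -0.05683289  0.02486908]
```

Emit:
{"op": "send_rows", "data": {"steps": [[[0.02,-0.028,0.012],0],[[0.04,-0.057,0.025],0],[[0.04,-0.057,0.025],0],[[0.04,-0.057,0.025],0],[[0.04,-0.057,0.025],0],[[0.04,-0.057,0.025],0],[[0.04,-0.057,0.025],0],[[0.04,-0.057,0.025],0]]}}

```text
clock: 2.15
position: [0.5661, -0.1636, 0.22]
ee_rot: [0.999, -0.035, 0.0, 0.0]
ft_force: [-0.1, 0.6, -0.7]
grip_width: 1.002
```

```bash
python3 - <<'E'
from h import *
o=manip.get_obs(); T=pose_tool(o); np.save("pics/T1.npy",T); print(T.round(4),o["ft_force"],o["torque"],o["joint_pos"].round(3))
p,d=manip.camera("wrist"); cv2.imwrite("pics/w1.png",p[:,:,::-1]); np.save("pics/w1.npy",d)
cv2.imwrite("pics/w1c.png",cv2.resize(p[90:330,160:400,::-1],None,fx=2.5,fy=2.5,interpolation=cv2.INTER_CUBIC))
E
```

```text
[[ 9.975e-01 -7.020e-02  2.000e-04  5.661e-01]
 [-7.020e-02 -9.975e-01 -2.000e-04 -1.636e-01]
 [ 2.000e-04  2.000e-04 -1.000e+00  2.200e-01]
 [ 0.000e+00  0.000e+00  0.000e+00  1.000e+00]] [-0.14094701  0.6271343  -0.65002145] [-0.04256474  0.02447557  0.06061245] [ 0.619  0.287 -0.508  1.516  0.141  1.374  0.031]
```

View pics/w1.png

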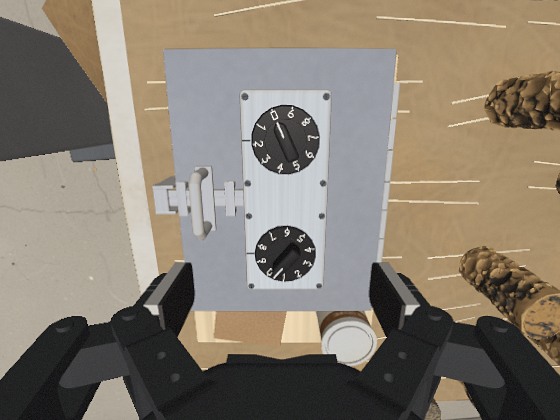

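View pics/w1c.png

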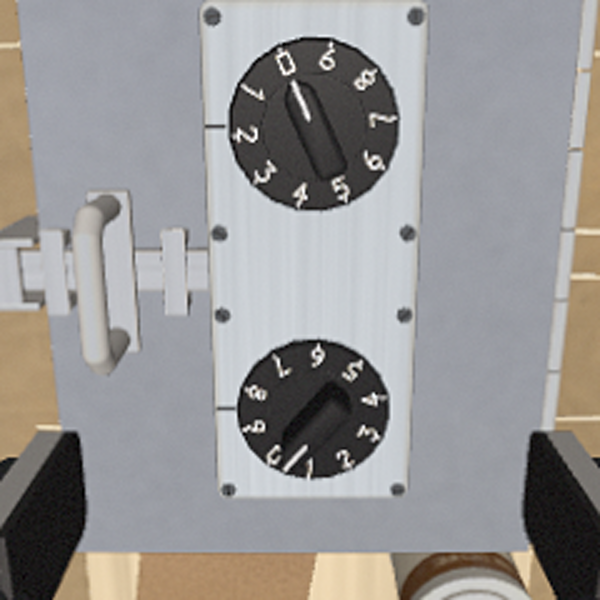

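```bash
python3 - <<'E'
from h import *
i=manip.camera_info("wrist"); T=np.load("pics/T1.npy"); P=T@i["T_tool_cam"]; d=np.load("pics/w1.npy"); C=cloud(i,P,d)
im=cv2.imread("pics/w1.png")
yaw0=np.arctan2(T[1,0],T[0,0]);print("toolyaw",yaw0)
m=(abs(C[...,2]-0.100)<0.005)&(abs(C[...,0]-.56)<.12)&(abs(C[...,1]+.16)<.14)
print("lid z",np.median(C[...,2][m]),cv2.minAreaRect(1000*C[m][:,:2].astype(np.float32)))
for n,(u,v) in dict(L=(285,140),R=(285,253)).items():
    m=np.zeros(d.shape,bool); m[v-40:v+40,u-40:u+40]=1
    dark=(im.max(2)<110)&m; 
    loc=C[m]; 
    h,e=np.histogram(loc[:,2],np.arange(.095,.15,.002)); print(n,list(zip(e.round(3),h)))
    b=m&(C[...,2]>.128)&(C[...,2]<.16); 
    p=C[b]; r=cv2.minAreaRect(1000*p[:,:2].astype(np.float32)); q=p[:,:2]-p[:,:2].mean(0); w,V=np.linalg.eigh(q.T@q); 
    print("bar",len(p),p.mean(0),r,np.degrees(np.arctan2(V[1,1],V[0,1])),p[:,2].max())
    k=m&(C[...,2]>.115)&(C[...,2]<.124)&dark
    p=C[k]; print("disc",len(p),p[:,2].mean(), cv2.minEnclosingCircle(1000*p[:,:2].astype(np.float32)))
m=(C[...,2]>.135)&(abs(C[...,0]-.49)<.04)&(abs(C[...,1]+.155)<.05)
p=C[m];print("rod",len(p),p.mean(0),p[:,2].max(),cv2.minAreaRect(1000*p[:,:2].astype(np.float32)))
E
```

```text
toolyaw -0.07024285421011418
lid z 0.09868175604888643 ((558.9915771484375, -162.66748046875), (266.48870849609375, 228.7082061767578), 86.26809692382812)
L [(np.float64(0.095), np.int64(0)), (np.float64(0.097), np.int64(0)), (np.float64(0.099), np.int64(0)), (np.float64(0.101), np.int64(0)), (np.float64(0.103), np.int64(0)), (np.float64(0.105), np.int64(0)), (np.float64(0.107), np.int64(0)), (np.float64(0.109), np.int64(6)), (np.float64(0.111), np.int64(1497)), (np.float64(0.113), np.int64(1090)), (np.float64(0.115), np.int64(345)), (np.float64(0.117), np.int64(2570)), (np.float64(0.119), np.int64(335)), (np.float64(0.121), np.int64(2)), (np.float64(0.123), np.int64(0)), (np.float64(0.125), np.int64(0)), (np.float64(0.127), np.int64(0)), (np.float64(0.129), np.int64(0)), (np.float64(0.131), np.int64(0)), (np.float64(0.133), np.int64(1)), (np.float64(0.135), np.int64(58)), (np.float64(0.137), np.int64(387)), (np.float64(0.139), np.int64(88)), (np.float64(0.141), np.int64(0)), (np.float64(0.143), np.int64(0)), (np.float64(0.145), np.int64(0)), (np.float64(0.147), np.int64(0))]
bar 534
[... 966 characters left out ...]
.int64(28)), (np.float64(0.135), np.int64(80)), (np.float64(0.137), np.int64(279)), (np.float64(0.139), np.int64(20)), (np.float64(0.141), np.int64(0)), (np.float64(0.143), np.int64(0)), (np.float64(0.145), np.int64(0)), (np.float64(0.147), np.int64(0))]
bar 467 [ 0.5654089  -0.21576357  0.13655547] ((564.81591796875, -218.08834838867188), (34.094600677490234, 11.311448097229004), 45.93623733520508) 46.09125664937829 0.13979748454402233
disc 1833 0.11774946629458712 ((565.1392822265625, -217.84344482421875), 30.23908042907715)
rod 15047 [ 0.50916999 -0.15426279  0.30388683] 0.3425262525263094 ((508.9242858886719, -158.7587432861328), (60.00401306152344, 41.75508499145508), 86.41171264648438)
```

Emit:
{"op": "send_rows", "data": {"steps": [[[0.001,-0.025,0.0],-0.15],[[0.0025,-0.055,0.0],-0.3],[[0.0025,-0.055,0.02],-0.422],[[0.0025,-0.055,0.05],-0.422],[[0.0025,-0.055,0.07],-0.422],[[0.0025,-0.055,0.075],-0.422],[[0.0025,-0.055,0.075],-0.422],[[0.0025,-0.055,0.075],-0.422]], "hand": 0.45, "force": 20}}

```text
clock: 3.2
position: [0.5731, -0.1087, 0.146]
ee_rot: [0.985, 0.175, 0.001, 0.0]
ft_force: [-0.6, -0.2, -0.2]
grip_width: 0.452
```

```bash
cat > see.py <<'E'
from h import *
import sys
n=sys.argv[1]
o=manip.get_obs(); T=pose_tool(o); np.save(f"pics/{n}T.npy",T); print("pos",o["position"].round(4),"yaw",np.arctan2(T[1,0],T[0,0]).round(4),"f",o["ft_force"].round(2),"m",o["torque"].round(3),"w",o["grip_width"].round(3),"q",o["joint_pos"].round(3),o["clock"])
if len(sys.argv)>2:
    p,d=manip.camera(sys.argv[2]); cv2.imwrite(f"pics/{n}.png",p[:,:,::-1]); np.save(f"pics/{n}.npy",d)
E
python3 see.py w2 wrist
```

```text
Traceback (most recent call last):
  File "see.py", line 4, in <module>
    o=manip.get_obs(); T=pose_tool(o); np.save(f"pics/{n}T.npy",T); print("pos",o["position"].round(4),"yaw",np.arctan2(T[1,0],T[0,0]).round(4),"f",o["ft_force"].round(2),"m",o["torque"].round(3),"w",o["grip_width"].round(3),"q",o["joint_pos"].round(3),o["clock"])
                                                                                                                                                                                                        ^^^^^^^^^^^^^^^^^^^^^
AttributeError: 'float' object has no attribute 'round'
```

```bash
sed -i 's/o\["grip_width"\].round(3)/round(float(o["grip_width"]),3)/' see.py; python3 see.py w2 wrist
```

```text
pos [ 0.5731 -0.1087  0.146 ] yaw 0.3521 f [-0.65 -0.18 -0.25] m [ 0.021 -0.053 -0.024] w 0.452 q [ 0.589  0.336 -0.583  1.63   0.194  1.233  0.319] 3.2
```

View pics/w2.png

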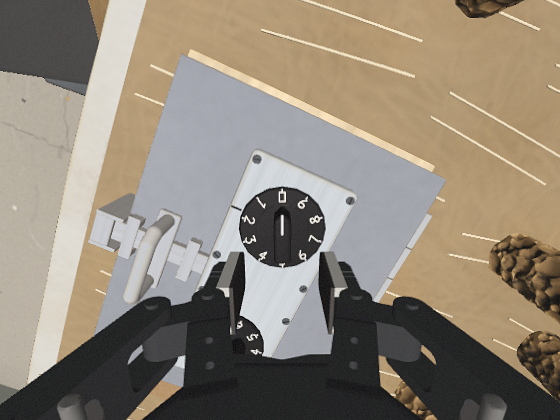

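Emit:
{"op": "send_rows", "data": {"steps": [[[0,0,0.008],0],[[0,0,0.016],0],[[0,0,0.021],0],[[0,0,0.021],0],[[0,0,0.021],0],[[0,0,0.021],0],[[0,0,0.021],0],[[0,0,0.021],0]]}}

```text
clock: 4.25
position: [0.5725, -0.1087, 0.124]
ee_rot: [0.985, 0.175, 0.0, 0.0]
ft_force: [-0.5, 0.6, 0.0]
grip_width: 0.448
```

Emit:
{"op": "send_rows", "data": {"steps": [[[0,0,0],0],[[0,0,0],0],[[0,0,0],0],[[0,0,0],0],[[0,0,0],0],[[0,0,0],0],[[0,0,0],0],[[0,0,0],0]], "hand": 0, "force": 20}}

```text
clock: 5.25
position: [0.5725, -0.1087, 0.1239]
ee_rot: [0.985, 0.175, -0.0, 0.0]
ft_force: [-0.2, -0.5, -0.6]
grip_width: 0.001
```

```bash
python3 see.py w3 wrist
```

```text
pos [ 0.5725 -0.1087  0.1239] yaw 0.352 f [-0.21 -0.51 -0.58] m [-0.001 -0.021 -0.039] w 0.001 q [ 0.585  0.356 -0.579  1.655  0.207  1.193  0.31 ] 5.25
```

View pics/w3.png

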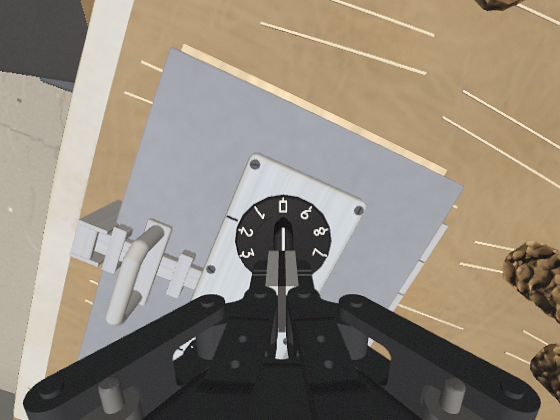

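```bash
python3 - <<'E'
import cv2
im=cv2.imread("pics/w3.png"); cv2.imwrite("pics/w3c.png",cv2.resize(im[180:370,190:380],None,fx=3.1,fy=3.1,interpolation=cv2.INTER_CUBIC))
E
```

```text
(no output)
```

View pics/w3c.png

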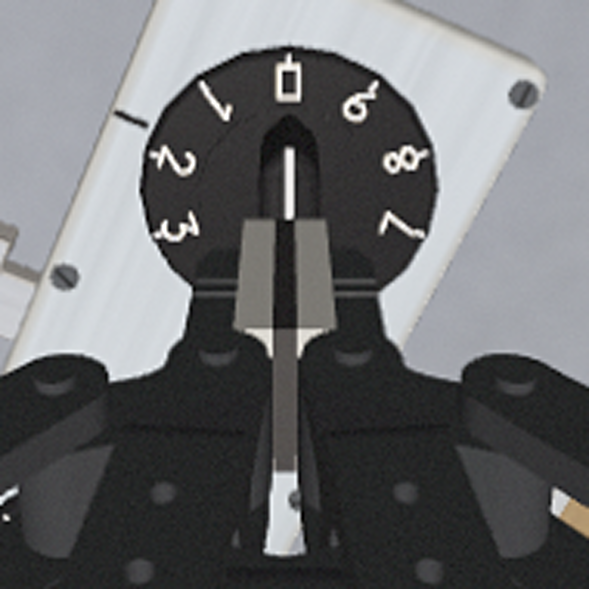

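```bash
python3 - <<'E'
from h import *
i=manip.camera_info("wrist"); T=np.load("pics/w3T.npy"); d=np.load("pics/w3.npy"); Ct=cloud(i,i["T_tool_cam"],d)
for v in range(200,360,5):
    print(v,[ (Ct[v,u]*1000).round(0).astype(int).tolist() for u in (262,272,278,283,290,300)])
E
```

```text
200 [[-12, -27, 8], [-6, -27, 6], [-3, -27, 6], [0, -27, 7], [4, -27, 6], [10, -27, 6]]
205 [[-12, -24, 7], [-6, -24, 6], [-3, -24, 7], [0, -24, 7], [4, -24, 5], [10, -24, 7]]
210 [[-12, -21, 5], [-6, -21, 5], [-3, -21, 6], [0, -21, 5], [5, -20, 7], [10, -21, 5]]
215 [[-13, -17, 7], [-6, -17, 7], [-3, -18, 5], [0, -18, 6], [5, -18, 6], [11, -18, 6]]
220 [[-13, -14, 6], [-6, -15, 5], [-3, -16, 3], [0, -18, -4], [5, -14, 6], [11, -15, 5]]
225 [[-13, -11, 6], [-6, -11, 6], [-3, -16, -7], [0, -18, -13], [4, -14, -2], [11, -11, 6]]
230 [[-13, -8, 5], [-7, -8, 7], [-3, -15, -13], [0, -16, -14], [4, -15, -12], [11, -8, 5]]
235 [[-13, -5, 6], [-6, -5, 5], [-3, -12, -14], [0, -13, -14], [4, -12, -14], [11, -5, 6]]
240 [[-13, -2, 5], [-7, -1, 6], [-3, -10, -15], [0, -10, -14], [4, -9, -14], [11, -2, 5]]
245 [[-13, 2, 6], [-7, 2, 6], [-3, -6, -14], [0, -7, -15], [4, -6, -13], [11, 2, 6]]
250 [[-13, 6, 6], [-5, -11, -31], [-2, -10, -29], [0, -10, -29], [4, -11, -30], [11, 6, 6]]
255 [[-13, 9, 6], [-5, -11, -35], [-2, -11, -36], [0, -11, -36], [3, -11, -36], [11, 9, 5]]
260 [[-10, -7, -33], [-5, 
[... 1157 characters left out ...]
3], [-2, 6, -63], [0, 6, -62], [2, -8, -81], [5, -16, -92]]
325 [[-6, -17, -96], [-4, -8, -84], [-2, 9, -62], [0, 8, -63], [3, 0, -73], [5, -16, -94]]
330 [[-6, -16, -96], [-4, 2, -74], [-2, 10, -63], [0, 11, -63], [3, 2, -74], [5, -16, -96]]
335 [[-6, -17, -99], [-4, 4, -75], [-3, 75, 12], [0, 74, 11], [3, 4, -74], [5, -16, -99]]
340 [[-6, -16, -100], [-4, 6, -74], [-3, 78, 10], [0, 78, 11], [3, 7, -74], [4, -16, -101]]
345 [[-6, -16, -102], [-4, 8, -75], [-3, 83, 11], [0, 84, 12], [3, 8, -74], [4, -16, -102]]
350 [[-6, -16, -104], [-4, 8, -77], [-3, 88, 12], [0, 88, 11], [3, 8, -77], [4, -15, -103]]
355 [[-6, -14, -104], [-4, 8, -80], [-3, 92, 11], [0, 93, 13], [2, 8, -80], [4, -13, -103]]
```

```bash
python3 - <<'E'
from h import *
i=manip.camera_info("side"); p,d=manip.camera("side"); C=cloud(i,i["pose"],d)
cv2.imwrite("pics/s3c.png",cv2.resize(p[150:300,170:340,::-1],None,fx=3.5,fy=3.5,interpolation=cv2.INTER_CUBIC))
np.save("pics/s3C.npy",C)
E
```

```text
(no output)
```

View pics/s3c.png

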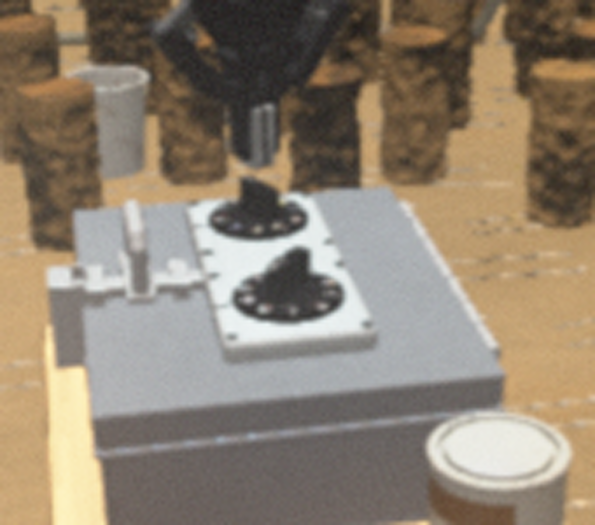

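Emit:
{"op": "send_rows", "data": {"steps": [[[0,0,0],0],[[0,0,0],0],[[0,0,0],0],[[0,0,0],0],[[0,0,0.008],0],[[0,0,0.018],0],[[0,0,0.028],0],[[0,0,0.028],0]], "hand": 0.45}}

```text
clock: 6.35
position: [0.5717, -0.1086, 0.0947]
ee_rot: [0.985, 0.175, -0.001, -0.0]
ft_force: [-0.2, 0.6, -0.1]
grip_width: 0.447
```

Emit:
{"op": "send_rows", "data": {"steps": [[[0,0,0],0],[[0,0,0],0],[[0,0,0],0],[[0,0,0],0],[[0,0,0],0],[[0,0,0],0],[[0,0,0],0],[[0,0,0],0]], "hand": 0, "force": 20}}

```text
clock: 7.35
position: [0.5733, -0.1085, 0.0964]
ee_rot: [0.985, 0.175, 0.001, 0.0]
ft_force: [5.1, 1.6, -0.6]
grip_width: 0.119
```

```bash
python3 see.py w4 wrist; python3 - <<'E'
import cv2
im=cv2.imread("pics/w4.png"); cv2.imwrite("pics/w4c.png",cv2.resize(im[150:370,160:400],None,fx=2.5,fy=2.5,interpolation=cv2.INTER_CUBIC))
E
```

```text
pos [ 0.5733 -0.1085  0.0964] yaw 0.3522 f [ 5.12  1.6  -0.64] m [ 0.197 -1.016  0.013] w 0.119 q [ 0.579  0.383 -0.573  1.683  0.225  1.14   0.297] 7.35
```

View pics/w4c.png

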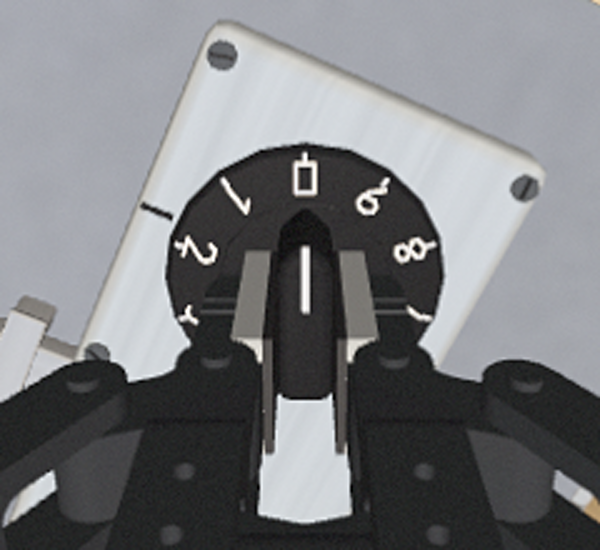

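Emit:
{"op": "send_rows", "data": {"steps": [[[0.0015,0,0],0.0],[[0.0015,0,0],0.05],[[0.0015,0,0],0.1],[[0.0015,0,0],0.15],[[0.0015,0,0],0.2],[[0.0015,0,0],0.25],[[0.0015,0,0],0.3],[[0.0015,0,0],0.3]]}}

```text
clock: 8.4
position: [0.5733, -0.1085, 0.0963]
ee_rot: [1.0, 0.025, -0.001, 0.0]
ft_force: [-3.0, 0.0, 6.1]
grip_width: 0.125
```

```bash
python3 see.py w5
```

```text
pos [ 0.5733 -0.1085  0.0963] yaw 0.0509 f [-2.95  0.    6.07] m [ 0.019  0.649 -0.022] w 0.125 q [ 0.538  0.376 -0.524  1.682  0.204  1.14   0.01 ] 8.4
```

Emit:
{"op": "send_rows", "data": {"steps": [[[-0.0005,0,-0.001],0.05],[[-0.0005,0,-0.001],0.1],[[-0.0005,0,-0.001],0.15],[[-0.0005,0,-0.001],0.2],[[-0.0005,0,-0.001],0.25],[[-0.0005,0,-0.001],0.3],[[-0.0005,0,-0.001],0.35],[[-0.0005,0,-0.001],0.38]]}}

```text
clock: 9.4
position: [0.5731, -0.1084, 0.0964]
ee_rot: [0.986, -0.164, -0.0, 0.0]
ft_force: [3.4, 0.3, -5.5]
grip_width: 0.12
```

```bash
python3 see.py w5
```

```text
pos [ 0.5731 -0.1084  0.0964] yaw -0.3293 f [ 3.39  0.3  -5.52] m [-0.148 -0.745  0.048] w 0.12 q [ 0.491  0.365 -0.464  1.685  0.177  1.134 -0.351] 9.4
```

Emit:
{"op": "send_rows", "data": {"steps": [[[0.001,0,0.0],0],[[0.001,0,0],0],[[0.001,0,0],0],[[0.001,0.008,0],0],[[0.001,0.017,0],0],[[0.001,0.017,0],0],[[0.001,0.017,0],0],[[0.001,0.017,0],0]], "hand": 0.25}}

```text
clock: 10.4
position: [0.5689, -0.1243, 0.097]
ee_rot: [0.987, -0.163, 0.0, -0.0]
ft_force: [0.6, -0.6, -1.0]
grip_width: 0.252
```

```bash
python3 see.py w6
```

```text
pos [ 0.5689 -0.1243  0.097 ] yaw -0.3275 f [ 0.64 -0.62 -1.05] m [0.006 0.045 0.029] w 0.252 q [ 0.515  0.361 -0.458  1.688  0.173  1.133 -0.319] 10.4
```

Emit:
{"op": "send_rows", "data": {"steps": [[[0,0,0],0],[[0,0,0],0],[[0,0,0],0],[[0,0,0],0],[[0,0,0],0],[[0,0,0],0],[[0,0,0],0],[[0,0,0],0]], "hand": 0, "force": 20}}

```text
clock: 11.4
position: [0.5682, -0.1243, 0.097]
ee_rot: [0.987, -0.163, -0.001, 0.0]
ft_force: [-5.4, 0.0, 4.7]
grip_width: 0.119
```

```bash
python3 see.py w7 wrist; python3 - <<'E'
import cv2
im=cv2.imread("pics/w7.png"); cv2.imwrite("pics/w7c.png",cv2.resize(im[150:370,160:400],None,fx=2.5,fy=2.5,interpolation=cv2.INTER_CUBIC))
E
```

```text
pos [ 0.5682 -0.1243  0.097 ] yaw -0.3276 f [-5.37  0.04  4.68] m [0.32  1.186 0.023] w 0.119 q [ 0.515  0.36  -0.457  1.689  0.173  1.134 -0.318] 11.4
```

View pics/w7c.png

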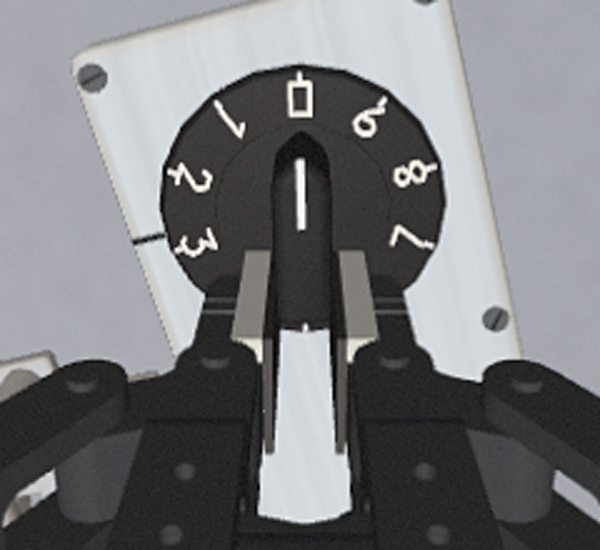

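Emit:
{"op": "send_rows", "data": {"steps": [[[-0.001,0,0],0.0],[[-0.0012,0,0],0.01],[[-0.0014,0,0],0.02],[[-0.0016,0,0],0.035],[[-0.0019,0,0],0.05],[[-0.0021,0,0],0.065],[[-0.0024,0,0],0.08],[[-0.0024,0,0],0.08]]}}

```text
clock: 12.45
position: [0.5668, -0.1238, 0.097]
ee_rot: [0.979, -0.203, 0.0, -0.0]
ft_force: [2.2, 1.3, 0.2]
grip_width: 0.123
```

```bash
python3 see.py w6
```

```text
pos [ 0.5668 -0.1238  0.097 ] yaw -0.4082 f [2.19 1.31 0.18] m [ 0.188 -0.526 -0.026] w 0.123 q [ 0.506  0.354 -0.446  1.695  0.166  1.13  -0.395] 12.45
```

Emit:
{"op": "send_rows", "data": {"steps": [[[-0.0001,0,0],0.005],[[-0.0001,0,0],0.01],[[-0.0002,0,0],0.015],[[-0.0003,0,0],0.02],[[-0.0004,0,0],0.025],[[-0.0005,0,0],0.03],[[-0.0005,0,0],0.03],[[-0.0005,0,0],0.03]]}}

```text
clock: 13.45
position: [0.5663, -0.1236, 0.097]
ee_rot: [0.976, -0.217, 0.0, -0.0]
ft_force: [3.9, 2.0, 0.5]
grip_width: 0.117
```

```bash
python3 see.py w6
```

```text
pos [ 0.5663 -0.1236  0.097 ] yaw -0.4379 f [3.93 1.99 0.49] m [ 0.432 -1.041 -0.054] w 0.117 q [ 0.503  0.352 -0.442  1.697  0.164  1.129 -0.423] 13.45
```

Emit:
{"op": "send_rows", "data": {"steps": [[[-0.0001,0,0],0.005],[[-0.0001,0,0],0.01],[[-0.0002,0,0],0.015],[[-0.0003,0,0],0.02],[[-0.0004,0,0],0.025],[[-0.0005,0,0],0.03],[[-0.0005,0,0],0.03],[[-0.0005,0,0],0.03]]}}

```text
clock: 14.45
position: [0.5657, -0.1234, 0.097]
ee_rot: [0.973, -0.232, 0.0, -0.0]
ft_force: [4.9, 3.2, 1.6]
grip_width: 0.122
```

```bash
python3 see.py w6
```

```text
pos [ 0.5657 -0.1234  0.097 ] yaw -0.4678 f [4.93 3.23 1.6 ] m [ 0.653 -0.77  -0.089] w 0.122 q [ 0.499  0.35  -0.437  1.698  0.162  1.129 -0.452] 14.45
```

Emit:
{"op": "send_rows", "data": {"steps": [[[0,-0.001,0],0.005],[[0,-0.001,0],0.01],[[0,-0.001,0],0.015],[[0,-0.001,0],0.02],[[0,-0.001,0],0.025],[[0,-0.001,0],0.03],[[0,-0.001,0],0.03],[[0,-0.001,0],0.03]]}}

```text
clock: 15.45
position: [0.5654, -0.1232, 0.097]
ee_rot: [0.969, -0.247, -0.001, 0.001]
ft_force: [-1.5, 1.1, 5.5]
grip_width: 0.124
```

```bash
cat >> see.py <<'E'
if len(sys.argv)>3:
    c=np.array([.5725,-.1086]) if sys.argv[3]=="L" else np.array([.5650,-.2180])
    p=o["position"][:2]-c; F=o["ft_force"]; print("tool F",(T[:3,:3].T@F).round(2),"dialM",round(o["torque"][2]+p[0]*F[1]-p[1]*F[0],3),"r",p.round(4))
    Cc=p
    im=cv2.imread(f"pics/{n}.png"); cv2.imwrite(f"pics/{n}c.png",cv2.resize(im[150:370,160:400],None,fx=2.5,fy=2.5,interpolation=cv2.INTER_CUBIC))
E
python3 see.py w8 wrist L
```

```text
pos [ 0.5654 -0.1232  0.097 ] yaw -0.4986 f [-1.53  1.07  5.5 ] m [ 0.205  0.242 -0.017] w 0.124 q [ 0.494  0.35  -0.432  1.698  0.161  1.13  -0.483] 15.45
tool F [-1.86 -0.2  -5.5 ] dialM -0.047 r [-0.0071 -0.0146]
```

View pics/w8c.png

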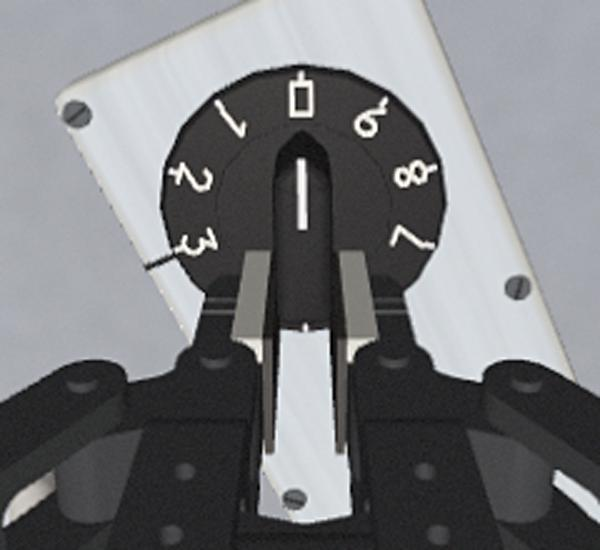

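Emit:
{"op": "send_rows", "data": {"steps": [[[-0.0005,0,0],0.005],[[-0.0005,0,0],0.01],[[-0.0005,0,0],0.015],[[-0.0005,0,0],0.02],[[-0.0005,0,0],0.025],[[-0.0005,0,0],0.03],[[-0.0005,0,0],0.03],[[-0.0005,0,0],0.03]]}}

```text
clock: 16.5
position: [0.565, -0.1229, 0.0969]
ee_rot: [0.965, -0.261, -0.001, 0.001]
ft_force: [-1.4, 0.8, 5.6]
grip_width: 0.121
```

```bash
python3 see.py w8 wrist L
```

```text
pos [ 0.565  -0.1229  0.0969] yaw -0.5286 f [-1.38  0.79  5.63] m [0.057 0.371 0.035] w 0.121 q [ 0.491  0.348 -0.428  1.699  0.158  1.129 -0.512] 16.5
tool F [-1.6   0.02 -5.63] dialM 0.009 r [-0.0075 -0.0143]
```

Emit:
{"op": "send_rows", "data": {"steps": [[[-0.0005,0,0],0.005],[[-0.0005,0,0],0.01],[[-0.0005,0,0],0.015],[[-0.0005,0,0],0.02],[[-0.0005,0,0],0.025],[[-0.0005,0,0],0.03],[[-0.0005,0,0],0.03],[[-0.0005,0,0],0.03]]}}

```text
clock: 17.55
position: [0.5646, -0.1227, 0.0969]
ee_rot: [0.961, -0.276, -0.0, 0.001]
ft_force: [-1.6, 0.1, 7.4]
grip_width: 0.123
```

```bash
python3 see.py w9 wrist L
```

```text
pos [ 0.5646 -0.1227  0.0969] yaw -0.5587 f [-1.62  0.13  7.39] m [-0.055  0.432  0.026] w 0.123 q [ 0.487  0.347 -0.424  1.701  0.156  1.128 -0.54 ] 17.55
tool F [-1.45  0.76 -7.39] dialM 0.002 r [-0.0079 -0.0141]
```

Emit:
{"op": "send_rows", "data": {"steps": [[[-0.0005,0,-0.0005],0.005],[[-0.0005,0,-0.0005],0.01],[[-0.0005,0,-0.0005],0.015],[[-0.0005,0,-0.0005],0.02],[[-0.0005,0,-0.0005],0.025],[[-0.0005,0,-0.0005],0.03],[[-0.0005,0,-0.0005],0.03],[[-0.0005,0,-0.0005],0.03]]}}

```text
clock: 18.6
position: [0.5642, -0.1223, 0.0971]
ee_rot: [0.957, -0.29, -0.001, 0.0]
ft_force: [-2.6, -4.2, -1.4]
grip_width: 0.121
```

```bash
python3 see.py w10 wrist L
```

```text
pos [ 0.5642 -0.1223  0.0971] yaw -0.5886 f [-2.56 -4.22 -1.44] m [-1.079  0.443  0.04 ] w 0.121 q [ 0.483  0.345 -0.42   1.702  0.154  1.128 -0.569] 18.6
tool F [0.21 4.93 1.44] dialM 0.04 r [-0.0083 -0.0137]
```

View pics/w10c.png

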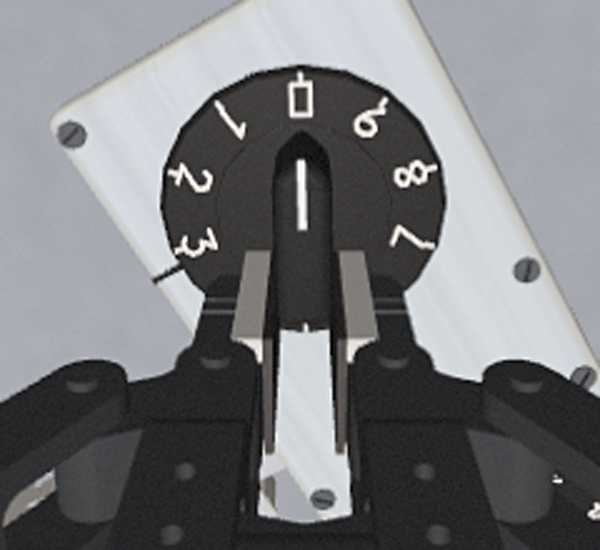

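Emit:
{"op": "send_rows", "data": {"steps": [[[-0.0003,0.0008,0],0.005],[[-0.0004,0.0008,0],0.01],[[-0.0004,0.0008,0],0.015],[[-0.0005,0.0008,0],0.02],[[-0.0005,0.0008,0],0.025],[[-0.0005,0.0008,0],0.025],[[-0.0005,0.0008,0],0.025],[[-0.0005,0.0008,0],0.025]]}}

```text
clock: 19.65
position: [0.5639, -0.1221, 0.0972]
ee_rot: [0.953, -0.302, -0.0, -0.0]
ft_force: [3.6, -3.1, -9.5]
grip_width: 0.122
```

```bash
python3 see.py w11 wrist L
```

```text
pos [ 0.5639 -0.1221  0.0972] yaw -0.6129 f [ 3.62 -3.11 -9.52] m [-0.727 -0.626  0.026] w 0.122 q [ 0.481  0.343 -0.416  1.704  0.151  1.126 -0.592] 19.65
tool F [4.75 0.46 9.52] dialM 0.102 r [-0.0086 -0.0135]
```

Emit:
{"op": "send_rows", "data": {"steps": [[[0,0,0.0005],0.003],[[-0.0001,0,0.0005],0.006],[[-0.0002,0,0.0005],0.01],[[-0.0002,0,0.0005],0.01],[[-0.0002,0,0.0005],0.01],[[-0.0002,0,0.0005],0.01],[[-0.0002,0,0.0005],0.01],[[-0.0002,0,0.0005],0.01]]}}

```text
clock: 20.7
position: [0.5638, -0.1221, 0.0971]
ee_rot: [0.952, -0.306, 0.0, 0.0]
ft_force: [-1.2, -1.7, -1.4]
grip_width: 0.123
```

```bash
python3 see.py w12 wrist L
```

```text
pos [ 0.5638 -0.1221  0.0971] yaw -0.6229 f [-1.17 -1.66 -1.43] m [-0.45   0.265  0.085] w 0.123 q [ 0.48   0.343 -0.415  1.705  0.151  1.126 -0.601] 20.7
tool F [0.02 2.03 1.43] dialM 0.084 r [-0.0087 -0.0135]
```

```bash
cat > rot.py <<'E'
from h import *
import sys
def rot(a,b,box=(160,262,215,345)):
    y0,y1,x0,x1=box
    A=cv2.cvtColor(cv2.imread(f"pics/{a}.png"),cv2.COLOR_BGR2GRAY);B=cv2.cvtColor(cv2.imread(f"pics/{b}.png"),cv2.COLOR_BGR2GRAY)
    M=np.zeros(A.shape,np.uint8); cv2.circle(M,(280,231),52,255,-1); M[247:]=0
    W=np.eye(2,3,dtype=np.float32)
    cc,W=cv2.findTransformECC(A,B,W,cv2.MOTION_EUCLIDEAN,(3,200,1e-7),M,5)
    return cc,np.arctan2(W[1,0],W[0,0]),W[:,2]
if __name__=="__main__":
    ref=sys.argv[1]
    for n in sys.argv[2:]: print(n,rot(ref,n))
E
python3 rot.py w8 w7 w9 w10 w11 w12
```

```text
w7 (0.9981438164332727, np.float32(-0.00043075273), array([-0.32782263,  0.0860274 ], dtype=float32))
w9 (0.9995844316009552, np.float32(-0.0005390961), array([-0.14729898,  0.17147659], dtype=float32))
w10 (0.9983178516233012, np.float32(0.0002004799), array([0.14326441, 0.10610664], dtype=float32))
w11 (0.998675369439965, np.float32(-0.0018009407), array([-0.27766997,  0.48931184], dtype=float32))
w12 (0.9971728060068106, np.float32(-0.005496741), array([-1.4621748,  1.6003264], dtype=float32))
```

Emit:
{"op": "send_rows", "data": {"steps": [[[0,0,0],0.002],[[0,0,0],0.004],[[0,0,0],0.005],[[0,0,0],0.005],[[0,0,0],0.005],[[0,0,0],0.005],[[0,0,0],0.005],[[0,0,0],0.005]]}}

```text
clock: 21.75
position: [0.5638, -0.1221, 0.097]
ee_rot: [0.951, -0.309, 0.0, 0.0]
ft_force: [-3.4, -1.4, 2.9]
grip_width: 0.12
```

```bash
python3 see.py w13 wrist L; python3 rot.py w8 w13
```

```text
pos [ 0.5638 -0.1221  0.097 ] yaw -0.628 f [-3.41 -1.41  2.87] m [-0.216  0.684  0.127] w 0.12 q [ 0.48   0.343 -0.414  1.705  0.15   1.125 -0.606] 21.75
tool F [-1.93  3.15 -2.87] dialM 0.094 r [-0.0087 -0.0135]
w13 (0.996920223545428, np.float32(-0.008948465), array([-2.4480119,  2.6036336], dtype=float32))
```

Emit:
{"op": "send_rows", "data": {"steps": [[[0,0,0],0],[[0,0,0],0],[[0,0,-0.025],0],[[0,0,-0.045],0.05],[[0.025,0.04,-0.045],0.1],[[0.05,0.082,-0.045],0.141],[[0.0554,0.0908,-0.045],0.141],[[0.0554,0.0908,-0.045],0.141]], "hand": 0.35}}

```text
clock: 22.8
position: [0.5553, -0.2282, 0.1418]
ee_rot: [0.927, -0.375, 0.0, -0.0]
ft_force: [-0.5, 0.6, -0.7]
grip_width: 0.349
```

```bash
python3 see.py w14 wrist R
```

```text
pos [ 0.5553 -0.2282  0.1418] yaw -0.7697 f [-0.47  0.61 -0.73] m [ 0.018 -0.009  0.021] w 0.349 q [ 0.591  0.342 -0.341  1.597  0.119  1.223 -0.543] 22.8
tool F [-0.76 -0.11  0.73] dialM 0.011 r [-0.0097 -0.0102]
```

View pics/w14.png

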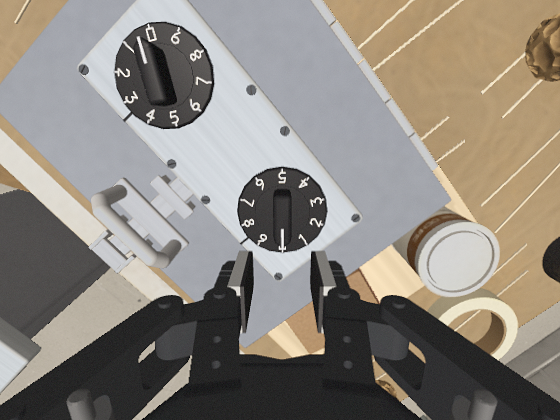

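Emit:
{"op": "send_rows", "data": {"steps": [[[0,0,0.012],0],[[0,0,0.025],0],[[0,0,0.038],0],[[0,0,0.045],0],[[0,0,0.045],0],[[0,0,0.045],0],[[0,0,0.045],0],[[0,0,0.045],0]]}}

```text
clock: 23.85
position: [0.5555, -0.2282, 0.0973]
ee_rot: [0.927, -0.375, 0.0, 0.0]
ft_force: [-0.2, -0.6, -0.1]
grip_width: 0.344
```

Emit:
{"op": "send_rows", "data": {"steps": [[[0,0,0],0],[[0,0,0],0],[[0,0,0],0],[[0,0,0],0],[[0,0,0],0],[[0,0,0],0],[[0,0,0],0],[[0,0,0],0]], "hand": 0, "force": 20}}

```text
clock: 24.85
position: [0.5555, -0.2284, 0.0972]
ee_rot: [0.927, -0.375, 0.0, 0.0]
ft_force: [2.8, -2.6, 1.9]
grip_width: 0.126
```

```bash
python3 see.py w15 wrist R;  python3 - <<'E'
from h import *
i=manip.camera_info("wrist"); T=np.load("pics/w14T.npy"); d=np.load("pics/w14.npy"); C=cloud(i,T@i["T_tool_cam"],d)
for n,c in dict(L=(.5725,-.1086),R=(.565,-.218)).items():
    m=(np.hypot(C[...,0]-c[0],C[...,1]-c[1])<.025)&(C[...,2]>.134)&(C[...,2]<.145)
    print(n,m.sum(),cv2.minAreaRect(1000*C[m][:,:2].astype(np.float32)))
E
```

```text
pos [ 0.5555 -0.2284  0.0972] yaw -0.7691 f [ 2.76 -2.57  1.85] m [-0.664 -0.654 -0.1  ] w 0.126 q [ 0.586  0.381 -0.337  1.645  0.136  1.138 -0.554] 24.85
tool F [ 3.77 -0.07 -1.85] dialM -0.047 r [-0.0095 -0.0104]
L 1387 ((573.4273071289062, -108.7450180053711), (34.59843444824219, 11.597043991088867), 57.198917388916016)
R 906 ((565.171630859375, -218.67233276367188), (33.938072204589844, 10.935868263244629), 45.62930679321289)
```

View pics/w15c.png

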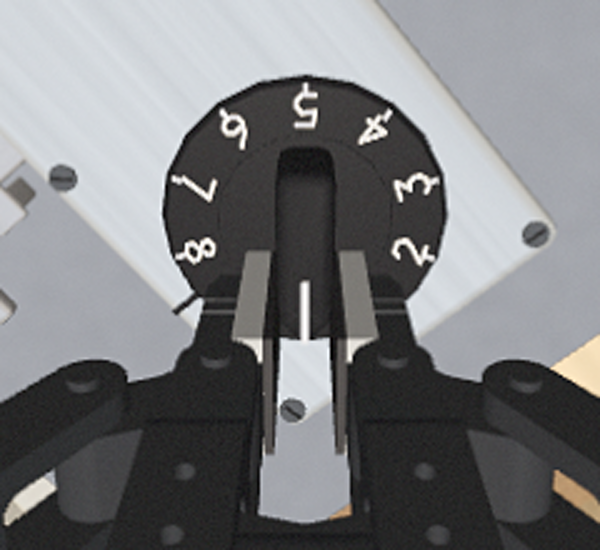

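Emit:
{"op": "send_rows", "data": {"steps": [[[0.0018,0,0],-0.07],[[0.0027,-0.0001,0],-0.14],[[0.0037,-0.0003,0],-0.21],[[0.0047,-0.0005,0],-0.28],[[0.0056,-0.0008,0],-0.35],[[0.0065,-0.0012,0],-0.42],[[0.0074,-0.0016,0],-0.49],[[0.0075,-0.0017,0],-0.5]]}}

```text
clock: 25.9
position: [0.5618, -0.232, 0.0971]
ee_rot: [0.991, -0.134, -0.0, -0.0]
ft_force: [1.6, -1.4, 5.4]
grip_width: 0.115
```

```bash
python3 see.py w16 wrist R; python3 rot.py w15 w16
```

```text
pos [ 0.5618 -0.232   0.0971] yaw -0.2689 f [ 1.56 -1.37  5.43] m [-0.311 -0.078 -0.016] w 0.115 q [ 0.647  0.407 -0.415  1.621  0.175  1.151 -0.078] 25.9
tool F [ 1.87  0.9  -5.43] dialM 0.011 r [-0.0032 -0.014 ]
w16 (0.9977808352515276, np.float32(-0.00078872126), array([-0.35397962,  0.18271288], dtype=float32))
```

Emit:
{"op": "send_rows", "data": {"steps": [[[0.001,0,-0.0003],-0.07],[[0.002,-0.0001,-0.0005],-0.14],[[0.0029,-0.0003,-0.0005],-0.21],[[0.0039,-0.0005,-0.0005],-0.28],[[0.0048,-0.0008,-0.0005],-0.35],[[0.0057,-0.0012,-0.0005],-0.42],[[0.0062,-0.0015,-0.0005],-0.46],[[0.0062,-0.0015,-0.0005],-0.46]]}}

```text
clock: 26.95
position: [0.5683, -0.2322, 0.0972]
ee_rot: [0.995, 0.095, 0.0, -0.0]
ft_force: [3.4, -2.4, 0.2]
grip_width: 0.119
```

```bash
python3 see.py w17 wrist R; python3 rot.py w15 w17
```

```text
pos [ 0.5683 -0.2322  0.0972] yaw 0.1901 f [ 3.38 -2.36  0.25] m [-0.508 -0.877 -0.008] w 0.119 q [ 0.698  0.432 -0.489  1.6    0.216  1.163  0.351] 26.95
tool F [ 2.87  2.95 -0.25] dialM 0.032 r [ 0.0033 -0.0142]
w17 (0.9972108304459687, np.float32(0.0007511838), array([ 0.19238827, -0.2881662 ], dtype=float32))
```

View pics/w17c.png

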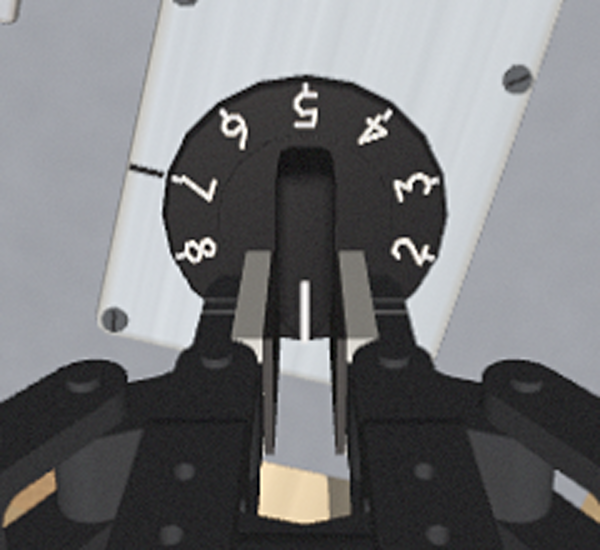

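Emit:
{"op": "send_rows", "data": {"steps": [[[0.0003,0.0005,0],-0.008],[[0.0005,0.0005,0],-0.016],[[0.0007,0.0005,0],-0.024],[[0.0009,0.0005,0],-0.032],[[0.001,0.0005,0],-0.04],[[0.001,0.0005,0],-0.04],[[0.001,0.0005,0],-0.04],[[0.001,0.0005,0],-0.04]]}}

```text
clock: 28.0
position: [0.569, -0.2322, 0.0972]
ee_rot: [0.993, 0.115, -0.0, -0.0]
ft_force: [-2.4, 3.6, -0.7]
grip_width: 0.118
```

```bash
python3 see.py w18 wrist R; python3 rot.py w15 w18
```

```text
pos [ 0.569  -0.2322  0.0972] yaw 0.2312 f [-2.39  3.62 -0.69] m [ 0.69   0.475 -0.02 ] w 0.118 q [ 0.702  0.435 -0.496  1.597  0.22   1.166  0.389] 28.0
tool F [-1.49 -4.07  0.69] dialM -0.039 r [ 0.004  -0.0142]
w18 (0.995595946875456, np.float32(0.00081687997), array([-0.03656777, -0.611035  ], dtype=float32))
```

Emit:
{"op": "send_rows", "data": {"steps": [[[0.0001,0,0],-0.005],[[0.0002,0,0],-0.01],[[0.0002,0,0],-0.015],[[0.0003,0,0],-0.02],[[0.0003,0,0],-0.025],[[0.0003,0,0],-0.025],[[0.0003,0,0],-0.025],[[0.0003,0,0],-0.025]]}}

```text
clock: 29.05
position: [0.5693, -0.2322, 0.0972]
ee_rot: [0.992, 0.128, -0.0, -0.0]
ft_force: [-2.4, 4.9, -0.3]
grip_width: 0.12
```

```bash
python3 see.py w19 wrist R; python3 rot.py w15 w19
```

```text
pos [ 0.5693 -0.2322  0.0972] yaw 0.2564 f [-2.39  4.87 -0.3 ] m [0.93  0.668 0.035] w 0.12 q [ 0.705  0.437 -0.5    1.596  0.222  1.166  0.413] 29.05
tool F [-1.07 -5.32  0.3 ] dialM 0.023 r [ 0.0043 -0.0142]
w19 (0.9957710564555229, np.float32(0.0024807896), array([ 0.3700633, -1.1326437], dtype=float32))
```

Emit:
{"op": "send_rows", "data": {"steps": [[[0.0001,-0.0005,0],-0.005],[[0.0002,-0.0005,0],-0.01],[[0.0002,-0.0005,0],-0.015],[[0.0002,-0.0005,0],-0.015],[[0.0002,-0.0005,0],-0.015],[[0.0002,-0.0005,0],-0.015],[[0.0002,-0.0005,0],-0.015],[[0.0002,-0.0005,0],-0.015]]}}

```text
clock: 30.1
position: [0.5696, -0.2321, 0.0973]
ee_rot: [0.991, 0.135, -0.0, 0.0]
ft_force: [-0.7, 1.7, -6.0]
grip_width: 0.119
```

```bash
python3 see.py w20 wrist R; python3 rot.py w15 w20
```

```text
pos [ 0.5696 -0.2321  0.0973] yaw 0.2709 f [-0.68  1.66 -5.96] m [ 0.417  0.316 -0.017] w 0.119 q [ 0.707  0.437 -0.503  1.596  0.224  1.166  0.426] 30.1
tool F [-0.21 -1.78  5.96] dialM -0.019 r [ 0.0046 -0.0141]
w20 (0.9951429258521874, np.float32(-0.0030518142), array([-0.9849613 ,  0.48140544], dtype=float32))
```

Emit:
{"op": "send_rows", "data": {"steps": [[[0.0001,0,0.0004],-0.005],[[0.0002,0,0.0004],-0.01],[[0.0002,0,0.0004],-0.015],[[0.0003,0,0.0004],-0.02],[[0.0004,0,0.0004],-0.025],[[0.0004,0,0.0004],-0.025],[[0.0004,0,0.0004],-0.025],[[0.0004,0,0.0004],-0.025]]}}

```text
clock: 31.15
position: [0.57, -0.232, 0.0972]
ee_rot: [0.989, 0.148, -0.0, 0.0]
ft_force: [-3.9, 3.2, -0.4]
grip_width: 0.117
```

```bash
python3 see.py w21 wrist R; python3 rot.py w15 w21
```

```text
pos [ 0.57   -0.232   0.0972] yaw 0.2961 f [-3.87  3.15 -0.37] m [0.507 1.078 0.011] w 0.117 q [ 0.709  0.439 -0.507  1.595  0.226  1.166  0.449] 31.15
tool F [-2.78 -4.14  0.37] dialM -0.028 r [ 0.005 -0.014]
w21 (0.9951885619329452, np.float32(0.0004795294), array([-0.23944104, -0.54143983], dtype=float32))
```

Emit:
{"op": "send_rows", "data": {"steps": [[[0.0001,0,0],-0.005],[[0.0002,0,0],-0.01],[[0.0002,0,0],-0.015],[[0.0003,0,0],-0.02],[[0.0004,0,0],-0.025],[[0.0004,0,0],-0.025],[[0.0004,0,0],-0.025],[[0.0004,0,0],-0.025]]}}

```text
clock: 32.2
position: [0.5703, -0.2319, 0.0972]
ee_rot: [0.987, 0.16, -0.0, 0.0]
ft_force: [-5.1, 2.2, 0.0]
grip_width: 0.124
```

```bash
python3 see.py w22 wrist R; python3 rot.py w15 w22
```

```text
pos [ 0.5703 -0.2319  0.0972] yaw 0.3212 f [-5.09  2.2   0.02] m [0.522 1.034 0.032] w 0.124 q [ 0.712  0.44  -0.511  1.594  0.229  1.167  0.472] 32.2
tool F [-4.14 -3.7  -0.02] dialM -0.027 r [ 0.0053 -0.0139]
w22 (0.9946802621787052, np.float32(-0.0022687984), array([-1.0076714,  0.2800995], dtype=float32))
```

Emit:
{"op": "send_rows", "data": {"steps": [[[0,-0.0006,0],-0.005],[[0,-0.0006,0],-0.01],[[0,-0.0006,0],-0.015],[[0,-0.0006,0],-0.02],[[0,-0.0006,0],-0.025],[[0,-0.0006,0],-0.025],[[0,-0.0006,0],-0.025],[[0,-0.0006,0],-0.025]]}}

```text
clock: 33.25
position: [0.5706, -0.2316, 0.0972]
ee_rot: [0.985, 0.172, 0.0, 0.0]
ft_force: [1.5, -3.2, -1.7]
grip_width: 0.115
```

```bash
python3 see.py w23 wrist R; python3 rot.py w15 w23
```

```text
pos [ 0.5706 -0.2316  0.0972] yaw 0.3457 f [ 1.55 -3.23 -1.66] m [-0.791 -0.379 -0.014] w 0.115 q [ 0.715  0.44  -0.516  1.595  0.231  1.166  0.495] 33.25
tool F [0.36 3.56 1.66] dialM -0.011 r [ 0.0056 -0.0136]
w23 (0.9961564502553429, np.float32(-0.003867041), array([-1.1141411,  1.029534 ], dtype=float32))
```

Emit:
{"op": "send_rows", "data": {"steps": [[[0.0001,0,0],-0.005],[[0.0002,0,0],-0.01],[[0.0002,0,0],-0.015],[[0.0003,0,0],-0.02],[[0.0003,0,0],-0.025],[[0.0003,0,0],-0.025],[[0.0003,0,0],-0.025],[[0.0003,0,0],-0.025]]}}

```text
clock: 34.3
position: [0.571, -0.2315, 0.0972]
ee_rot: [0.983, 0.185, 0.0, 0.0]
ft_force: [3.5, -5.3, -1.3]
grip_width: 0.119
```

```bash
python3 see.py w24 wrist R; python3 rot.py w15 w24
```

```text
pos [ 0.571  -0.2315  0.0972] yaw 0.3712 f [ 3.49 -5.26 -1.26] m [-1.173 -0.719  0.152] w 0.119 q [ 0.717  0.442 -0.52   1.594  0.233  1.167  0.518] 34.3
tool F [1.34 6.17 1.26] dialM 0.167 r [ 0.006  -0.0135]
w24 (0.9955447340839034, np.float32(-0.020036872), array([-5.1081123,  5.736585 ], dtype=float32))
```

Emit:
{"op": "send_rows", "data": {"steps": [[[0,0.0005,0],-0.004],[[0,0.0007,0],-0.008],[[0,0.0007,0],-0.012],[[0,0.0007,0],-0.014],[[0,0.0007,0],-0.014],[[0,0.0007,0],-0.014],[[0,0.0007,0],-0.014],[[0,0.0007,0],-0.014]]}}

```text
clock: 35.35
position: [0.5711, -0.2314, 0.0972]
ee_rot: [0.981, 0.191, 0.0, -0.0]
ft_force: [5.1, -0.5, 0.2]
grip_width: 0.117
```

```bash
python3 see.py w25 wrist R; python3 rot.py w15 w25
```

```text
pos [ 0.5711 -0.2314  0.0972] yaw 0.3853 f [ 5.06 -0.48  0.22] m [-0.014 -1.058  0.074] w 0.117 q [ 0.719  0.443 -0.522  1.593  0.234  1.168  0.532] 35.35
tool F [ 4.5   2.35 -0.22] dialM 0.139 r [ 0.0061 -0.0134]
w25 (0.995923015333435, np.float32(-0.013495411), array([-3.3933313,  3.7442794], dtype=float32))
```

View pics/w25c.png

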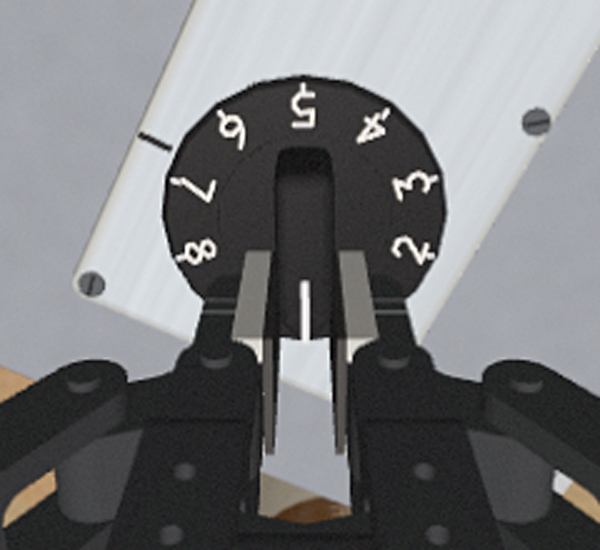

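Emit:
{"op": "send_rows", "data": {"steps": [[[0.001,0.0003,0],-0.004],[[0.0013,0.0003,0],-0.008],[[0.0013,0.0003,0],-0.012],[[0.0013,0.0003,0],-0.015],[[0.0013,0.0003,0],-0.015],[[0.0013,0.0003,0],-0.015],[[0.0013,0.0003,0],-0.015],[[0.0013,0.0003,0],-0.015]]}}

```text
clock: 36.4
position: [0.5713, -0.2314, 0.0971]
ee_rot: [0.98, 0.199, -0.001, -0.0]
ft_force: [-0.6, 1.3, 5.6]
grip_width: 0.123
```

```bash
python3 see.py w26 wrist R; python3 rot.py w15 w26
```

```text
pos [ 0.5713 -0.2314  0.0971] yaw 0.4001 f [-0.62  1.34  5.59] m [0.294 0.355 0.094] w 0.123 q [ 0.72   0.446 -0.524  1.59   0.237  1.171  0.545] 36.4
tool F [-0.05 -1.48 -5.59] dialM 0.094 r [ 0.0063 -0.0134]
w26 (0.9953787940964829, np.float32(-0.011887712), array([-3.099901 ,  3.1308086], dtype=float32))
```

Emit:
{"op": "send_rows", "data": {"steps": [[[0.0001,-0.0002,-0.0004],-0.005],[[0.0001,-0.0002,-0.0004],-0.01],[[0.0002,-0.0002,-0.0004],-0.015],[[0.0002,-0.0002,-0.0004],-0.018],[[0.0002,-0.0002,-0.0004],-0.018],[[0.0002,-0.0002,-0.0004],-0.018],[[0.0002,-0.0002,-0.0004],-0.018],[[0.0002,-0.0002,-0.0004],-0.018]]}}

```text
clock: 37.45
position: [0.5717, -0.2313, 0.0971]
ee_rot: [0.978, 0.207, -0.001, -0.0]
ft_force: [-5.2, 0.7, 3.6]
grip_width: 0.122
```

```bash
python3 see.py w27 wrist R; python3 rot.py w15 w27
```

```text
pos [ 0.5717 -0.2313  0.0971] yaw 0.4179 f [-5.24  0.67  3.56] m [0.216 1.174 0.092] w 0.122 q [ 0.722  0.446 -0.527  1.59   0.238  1.171  0.561] 37.45
tool F [-4.52 -2.74 -3.56] dialM 0.027 r [ 0.0067 -0.0133]
w27 (0.995915216899542, np.float32(-0.010044838), array([-2.800905 ,  2.5561168], dtype=float32))
```

Emit:
{"op": "send_rows", "data": {"steps": [[[-0.0006,-0.0005,0],-0.005],[[-0.0006,-0.0005,0],-0.01],[[-0.0006,-0.0005,0],-0.015],[[-0.0006,-0.0005,0],-0.018],[[-0.0006,-0.0005,0],-0.018],[[-0.0006,-0.0005,0],-0.018],[[-0.0006,-0.0005,0],-0.018],[[-0.0006,-0.0005,0],-0.018]]}}

```text
clock: 38.5
position: [0.5717, -0.2312, 0.0973]
ee_rot: [0.976, 0.216, 0.0, 0.0]
ft_force: [4.9, -2.6, -7.4]
grip_width: 0.121
```

```bash
python3 see.py w28 wrist R; python3 rot.py w15 w28
```

```text
pos [ 0.5717 -0.2312  0.0973] yaw 0.436 f [ 4.87 -2.6  -7.37] m [-0.451 -1.09  -0.003] w 0.121 q [ 0.725  0.445 -0.531  1.591  0.239  1.17   0.578] 38.5
tool F [3.31 4.41 7.37] dialM 0.044 r [ 0.0067 -0.0132]
w28 (0.9967333587033175, np.float32(-0.0035652628), array([-0.8613932 ,  0.90556556], dtype=float32))
```

Emit:
{"op": "send_rows", "data": {"steps": [[[0.0005,0.0006,0.0004],-0.004],[[0.0006,0.0006,0.0004],-0.008],[[0.0007,0.0006,0.0004],-0.012],[[0.0007,0.0006,0.0004],-0.015],[[0.0007,0.0006,0.0004],-0.015],[[0.0007,0.0006,0.0004],-0.015],[[0.0007,0.0006,0.0004],-0.015],[[0.0007,0.0006,0.0004],-0.015]]}}

```text
clock: 39.55
position: [0.5721, -0.2311, 0.0971]
ee_rot: [0.975, 0.224, -0.0, -0.0]
ft_force: [-5.0, 1.9, 3.7]
grip_width: 0.122
```

```bash
python3 see.py w29 wrist R; python3 rot.py w15 w29
```

```text
pos [ 0.5721 -0.2311  0.0971] yaw 0.4511 f [-4.98  1.94  3.65] m [0.446 1.141 0.006] w 0.122 q [ 0.725  0.448 -0.533  1.589  0.241  1.171  0.592] 39.55
tool F [-3.64 -3.92 -3.65] dialM -0.045 r [ 0.0071 -0.0131]
w29 (0.9947489849759312, np.float32(-0.0034449724), array([-1.2492048,  0.6221925], dtype=float32))
```

Emit:
{"op": "send_rows", "data": {"steps": [[[-0.0003,-0.0004,0],-0.005],[[-0.0003,-0.0004,0],-0.01],[[-0.0003,-0.0004,0],-0.015],[[-0.0003,-0.0004,0],-0.02],[[-0.0003,-0.0004,0],-0.02],[[-0.0003,-0.0004,0],-0.02],[[-0.0003,-0.0004,0],-0.02],[[-0.0003,-0.0004,0],-0.02]]}}

```text
clock: 40.6
position: [0.5722, -0.231, 0.0972]
ee_rot: [0.972, 0.233, 0.0, 0.0]
ft_force: [0.8, 1.2, 0.9]
grip_width: 0.12
```

```bash
python3 see.py w30 wrist R; python3 rot.py w15 w30
```

```text
pos [ 0.5722 -0.231   0.0972] yaw 0.4711 f [0.82 1.16 0.86] m [ 0.34  -0.367 -0.023] w 0.12 q [ 0.728  0.448 -0.537  1.59   0.243  1.17   0.611] 40.6
tool F [ 1.26 -0.67 -0.86] dialM -0.004 r [ 0.0072 -0.013 ]
w30 (0.9962275268737536, np.float32(-0.0029166904), array([-0.75554585,  0.5636821 ], dtype=float32))
```

Emit:
{"op": "send_rows", "data": {"steps": [[[0.0001,0,0],-0.005],[[0.0002,0,0],-0.01],[[0.0002,0,0],-0.015],[[0.0003,0,0],-0.02],[[0.0003,0,0],-0.02],[[0.0003,0,0],-0.02],[[0.0003,0,0],-0.02],[[0.0003,0,0],-0.02]]}}

```text
clock: 41.65
position: [0.5724, -0.2309, 0.0972]
ee_rot: [0.97, 0.243, 0.0, 0.0]
ft_force: [3.9, 1.3, 1.9]
grip_width: 0.116
```

```bash
python3 see.py w31 wrist R; python3 rot.py w15 w31
```

```text
pos [ 0.5724 -0.2309  0.0972] yaw 0.491 f [3.92 1.28 1.87] m [ 0.53  -0.96  -0.136] w 0.116 q [ 0.73   0.449 -0.54   1.589  0.245  1.171  0.629] 41.65
tool F [ 4.06  0.72 -1.87] dialM -0.075 r [ 0.0074 -0.0129]
w31 (0.9960717147909741, np.float32(0.0010286734), array([ 0.36722398, -0.5189431 ], dtype=float32))
```

Emit:
{"op": "send_rows", "data": {"steps": [[[0.0004,0,0],-0.002],[[0.0006,0,0],-0.004],[[0.0006,0,0],-0.006],[[0.0006,0,0],-0.006],[[0.0006,0,0],-0.006],[[0.0006,0,0],-0.006],[[0.0006,0,0],-0.006],[[0.0006,0,0],-0.006]]}}

```text
clock: 42.7
position: [0.5725, -0.2309, 0.0971]
ee_rot: [0.969, 0.246, -0.0, 0.0]
ft_force: [1.2, 2.2, 5.5]
grip_width: 0.123
```

```bash
python3 see.py w32 wrist R; python3 rot.py w15 w32
```

```text
pos [ 0.5725 -0.2309  0.0971] yaw 0.4969 f [1.19 2.17 5.52] m [ 0.359 -0.291 -0.062] w 0.123 q [ 0.73   0.45  -0.541  1.588  0.246  1.172  0.634] 42.7
tool F [ 2.08 -1.34 -5.52] dialM -0.03 r [ 0.0075 -0.0129]
w32 (0.9963238056258563, np.float32(0.0017273264), array([ 0.42955405, -0.7409649 ], dtype=float32))
```

Emit:
{"op": "send_rows", "data": {"steps": [[[0.0003,0,-0.0003],-0.004],[[0.0003,0,-0.0003],-0.008],[[0.0003,0,-0.0003],-0.012],[[0.0003,0,-0.0003],-0.012],[[0.0003,0,-0.0003],-0.012],[[0.0003,0,-0.0003],-0.012],[[0.0003,0,-0.0003],-0.012],[[0.0003,0,-0.0003],-0.012]]}}

```text
clock: 43.75
position: [0.5727, -0.2308, 0.0972]
ee_rot: [0.968, 0.252, -0.0, 0.0]
ft_force: [0.1, -0.3, 0.8]
grip_width: 0.12
```

```bash
python3 see.py w33 wrist R; python3 rot.py w15 w33
```

```text
pos [ 0.5727 -0.2308  0.0972] yaw 0.5088 f [ 0.08 -0.29  0.85] m [-0.111  0.167 -0.016] w 0.12 q [ 0.732  0.45  -0.543  1.588  0.247  1.173  0.645] 43.75
tool F [-0.07  0.3  -0.85] dialM -0.017 r [ 0.0077 -0.0128]
w33 (0.9965195714990815, np.float32(0.00061462435), array([ 0.00150357, -0.39017442], dtype=float32))
```

Emit:
{"op": "send_rows", "data": {"steps": [[[0.0001,0,0],-0.005],[[0.0002,0,0],-0.01],[[0.0002,0,0],-0.015],[[0.0003,0,0],-0.018],[[0.0003,0,0],-0.018],[[0.0003,0,0],-0.018],[[0.0003,0,0],-0.018],[[0.0003,0,0],-0.018]]}}

```text
clock: 44.8
position: [0.573, -0.2306, 0.0972]
ee_rot: [0.966, 0.26, -0.0, 0.0]
ft_force: [-3.0, -2.1, -0.1]
grip_width: 0.121
```

```bash
python3 see.py w34 wrist R; python3 rot.py w15 w34
```

```text
pos [ 0.573  -0.2306  0.0972] yaw 0.5268 f [-2.99 -2.07 -0.12] m [-0.518  0.665  0.023] w 0.121 q [ 0.733  0.451 -0.546  1.587  0.249  1.173  0.662] 44.8
tool F [-3.62  0.28  0.12] dialM -0.031 r [ 0.008  -0.0126]
w34 (0.9962406714290073, np.float32(0.0015703104), array([ 0.06090014, -0.66052413], dtype=float32))
```

Emit:
{"op": "send_rows", "data": {"steps": [[[-0.0003,0,0],-0.005],[[-0.0003,0,0],-0.01],[[-0.0003,0,0],-0.015],[[-0.0003,0,0],-0.018],[[-0.0003,0,0],-0.018],[[-0.0003,0,0],-0.018],[[-0.0003,0,0],-0.018],[[-0.0003,0,0],-0.018]]}}

```text
clock: 45.85
position: [0.5731, -0.2305, 0.0973]
ee_rot: [0.963, 0.269, 0.0, 0.0]
ft_force: [2.0, -0.7, -4.2]
grip_width: 0.119
```

```bash
python3 see.py w35 wrist R; python3 rot.py w15 w35
```

```text
pos [ 0.5731 -0.2305  0.0973] yaw 0.5451 f [ 2.05 -0.75 -4.21] m [-0.395 -0.447 -0.073] w 0.119 q [ 0.736  0.452 -0.55   1.587  0.25   1.173  0.679] 45.85
tool F [1.36 1.7  4.21] dialM -0.054 r [ 0.0081 -0.0125]
w35 (0.9960481149887495, np.float32(0.007392087), array([ 1.7408583, -2.2544916], dtype=float32))
```

View pics/w35c.png

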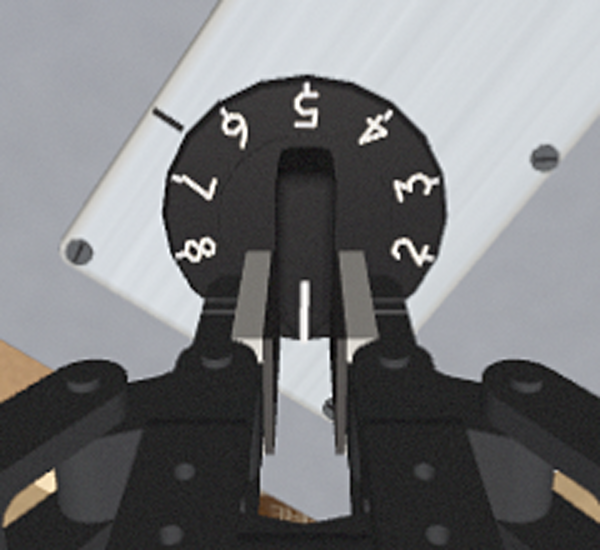

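Emit:
{"op": "send_rows", "data": {"steps": [[[0.0003,0,0.0003],-0.002],[[0.0003,0,0.0003],-0.004],[[0.0003,0,0.0003],-0.006],[[0.0003,0,0.0003],-0.007],[[0.0003,0,0.0003],-0.007],[[0.0003,0,0.0003],-0.007],[[0.0003,0,0.0003],-0.007],[[0.0003,0,0.0003],-0.007]]}}

```text
clock: 46.9
position: [0.5733, -0.2304, 0.0972]
ee_rot: [0.962, 0.273, 0.0, 0.0]
ft_force: [-1.1, -2.3, 1.9]
grip_width: 0.123
```

```bash
python3 see.py w36 wrist R; python3 rot.py w15 w36
```

```text
pos [ 0.5733 -0.2304  0.0972] yaw 0.552 f [-1.11 -2.26  1.87] m [-0.427  0.418 -0.085] w 0.123 q [ 0.736  0.452 -0.551  1.587  0.251  1.173  0.685] 46.9
tool F [-2.13  1.34 -1.87] dialM -0.117 r [ 0.0083 -0.0124]
w36 (0.9962007313082207, np.float32(0.007656096), array([ 1.7691644, -2.3637888], dtype=float32))
```

Emit:
{"op": "send_rows", "data": {"steps": [[[0,0,0],-0.003],[[0,0,0],-0.006],[[0,0,0],-0.009],[[0,0,0],-0.01],[[0,0,0],-0.01],[[0,0,0],-0.01],[[0,0,0],-0.01],[[0,0,0],-0.01]]}}

```text
clock: 47.95
position: [0.5733, -0.2304, 0.0971]
ee_rot: [0.961, 0.277, 0.0, 0.0]
ft_force: [-0.8, -1.5, 3.9]
grip_width: 0.125
```

```bash
python3 see.py w37 wrist R; python3 rot.py w15 w37
```

```text
pos [ 0.5733 -0.2304  0.0971] yaw 0.5621 f [-0.84 -1.45  3.91] m [-0.209  0.176 -0.091] w 0.125 q [ 0.738  0.453 -0.553  1.587  0.252  1.173  0.694] 47.95
tool F [-1.49  0.78 -3.91] dialM -0.113 r [ 0.0083 -0.0124]
w37 (0.9955818581988615, np.float32(0.010604215), array([ 2.5247157, -3.1900957], dtype=float32))
```

Emit:
{"op": "send_rows", "data": {"steps": [[[0,0,0],-0.003],[[0,0,0],-0.006],[[0,0,0],-0.008],[[0,0,0],-0.008],[[0,0,0],-0.008],[[0,0,0],-0.008],[[0,0,0],-0.008],[[0,0,0],-0.008]]}}

```text
clock: 49.0
position: [0.5734, -0.2304, 0.0971]
ee_rot: [0.96, 0.281, 0.0, 0.0]
ft_force: [0.7, -0.9, 5.1]
grip_width: 0.123
```

```bash
python3 see.py w38 wrist R; python3 rot.py w15 w38
```

```text
pos [ 0.5734 -0.2304  0.0971] yaw 0.5701 f [ 0.67 -0.87  5.14] m [-0.18  -0.061 -0.097] w 0.123 q [ 0.739  0.453 -0.554  1.587  0.252  1.173  0.702] 49.0
tool F [ 0.1   1.1  -5.14] dialM -0.096 r [ 0.0084 -0.0124]
w38 (0.9956917282452009, np.float32(0.013454165), array([ 3.3714926, -3.9391842], dtype=float32))
```

Emit:
{"op": "send_rows", "data": {"steps": [[[0.0001,0,-0.0003],-0.004],[[0.0001,0,-0.0003],-0.008],[[0.0002,0,-0.0003],-0.012],[[0.0002,0,-0.0003],-0.012],[[0.0002,0,-0.0003],-0.012],[[0.0002,0,-0.0003],-0.012],[[0.0002,0,-0.0003],-0.012],[[0.0002,0,-0.0003],-0.012]]}}

```text
clock: 50.05
position: [0.5734, -0.2303, 0.0972]
ee_rot: [0.958, 0.287, 0.0, -0.0]
ft_force: [4.2, -2.5, -0.5]
grip_width: 0.12
```

```bash
python3 see.py w39 wrist R; python3 rot.py w15 w39
```

```text
pos [ 0.5734 -0.2303  0.0972] yaw 0.5819 f [ 4.23 -2.49 -0.55] m [-0.286 -0.954 -0.185] w 0.12 q [ 0.74   0.454 -0.556  1.586  0.254  1.174  0.713] 50.05
tool F [2.17 4.4  0.55] dialM -0.154 r [ 0.0084 -0.0123]
w39 (0.9961859195303603, np.float32(0.018862756), array([ 4.8631034, -5.3804407], dtype=float32))
```

```bash
python3 - <<'E'
from h import *
i=manip.camera_info("wrist")
for n,Tn in (("w1","T1"),("w14","w14T")):
    T=np.load(f"pics/{Tn}.npy"); d=np.load(f"pics/{n}.npy"); C=cloud(i,T@i["T_tool_cam"],d)
    m=(C[...,2]>.1385)&(C[...,2]<.16)&(abs(C[...,0]-.49)<.04)&(abs(C[...,1]+.155)<.05)
    p=C[m];print("rod",len(p),p.mean(0),p[:,2].max(),cv2.minAreaRect(1000*p[:,:2].astype(np.float32)))
T=np.load("pics/w39T.npy"); 
for tgt in ([.490,-.155,.142],): print(T[:3,:3].T@(np.array(tgt)-T[:3,3]))
E
```

```text
rod 763 [ 0.49384297 -0.15536495  0.14469434] 0.1482193555112807 ((492.95147705078125, -157.56527709960938), (59.457725524902344, 10.195728302001953), 86.41171264648438)
rod 1660 [ 0.49506112 -0.15723804  0.14436122] 0.14835739985816587 ((493.6684875488281, -157.62332153320312), (59.518959045410156, 10.224067687988281), 85.91314697265625)
[-0.02830404 -0.10872946 -0.04478578]
```

Emit:
{"op": "send_rows", "data": {"steps": [[[0,0,0],0],[[0,0,0],0],[[0,0,-0.03],0],[[0,0,-0.048],0.12],[[-0.013,-0.05,-0.048],0.29],[[-0.027,-0.1048,-0.048],0.46],[[-0.027,-0.1048,-0.045],0.63],[[-0.027,-0.1048,-0.04],0.649]], "hand": 0.4}}

```text
clock: 51.1
position: [0.493, -0.1576, 0.1375]
ee_rot: [0.999, -0.033, 0.0, 0.0]
ft_force: [-0.2, -0.6, -0.3]
grip_width: 0.4
```

```bash
python3 see.py w40 wrist
```

```text
pos [ 0.493  -0.1576  0.1375] yaw -0.0665 f [-0.21 -0.65 -0.34] m [ 0.007 -0.065 -0.001] w 0.4 q [ 0.708  0.188 -0.536  1.808  0.105  1.173  0.072] 51.1
```

View pics/w40.png

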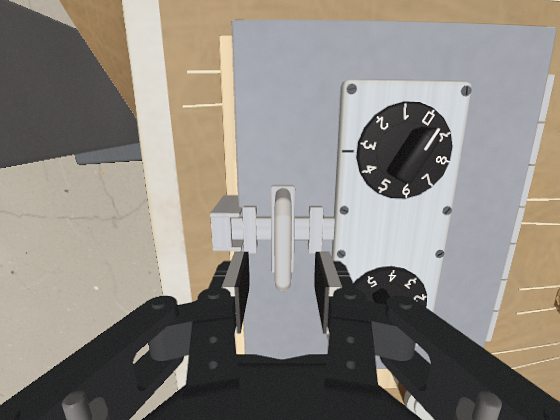

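Emit:
{"op": "send_rows", "data": {"steps": [[[0,0,0.015],0],[[0,0,0.03],0],[[0,0,0.036],0],[[0,0,0.036],0],[[0,0,0.036],0],[[0,0,0.036],0],[[0,0,0.036],0],[[0,0,0.036],0]]}}

```text
clock: 52.15
position: [0.4933, -0.1576, 0.1015]
ee_rot: [0.999, -0.033, 0.0, 0.0]
ft_force: [0.6, -0.3, -0.0]
grip_width: 0.401
```

Emit:
{"op": "send_rows", "data": {"steps": [[[0,0,0],0],[[0,0,0],0],[[0,0,0],0],[[0,0,0],0],[[0,0,0],0],[[0,0,0],0],[[0,0,0],0],[[0,0,0],0]], "hand": 0, "force": 40}}

```text
clock: 53.15
position: [0.4936, -0.1576, 0.1015]
ee_rot: [0.999, -0.034, 0.0, 0.0]
ft_force: [5.0, -0.3, -1.0]
grip_width: 0.095
```

```bash
python3 see.py w41
```

```text
pos [ 0.4936 -0.1576  0.1015] yaw -0.067 f [ 4.97 -0.28 -0.97] m [-0.142 -1.089  0.007] w 0.095 q [ 0.7    0.228 -0.533  1.846  0.129  1.101  0.053] 53.15
```

Emit:
{"op": "send_rows", "data": {"steps": [[[0.0005,0,0],0],[[0.001,0,0],0],[[0.0015,0,0],0],[[0.002,0,0],0],[[0.002,0,0],0],[[0.002,0,0],0],[[0.002,0,0],0],[[0.002,0,0],0]]}}

```text
clock: 54.15
position: [0.4945, -0.1577, 0.1014]
ee_rot: [0.999, -0.034, -0.001, 0.0]
ft_force: [-2.0, 0.7, 5.8]
grip_width: 0.1
```

```bash
python3 see.py w42
```

```text
pos [ 0.4945 -0.1577  0.1014] yaw -0.0671 f [-1.96  0.7   5.85] m [ 0.095  0.503 -0.044] w 0.1 q [ 0.698  0.232 -0.533  1.842  0.131  1.104  0.051] 54.15
```

Emit:
{"op": "send_rows", "data": {"steps": [[[0.0005,0,0],0],[[0.001,0,0],0],[[0.0015,0,0],0],[[0.0015,0,0],0],[[0.0015,0,0],0],[[0.0015,0,0],0],[[0.0015,0,0],0],[[0.0015,0,0],0]]}}

```text
clock: 55.15
position: [0.496, -0.1578, 0.1014]
ee_rot: [0.999, -0.034, -0.001, 0.0]
ft_force: [-2.3, 0.4, 7.2]
grip_width: 0.096
```

```bash
python3 see.py w43
```

```text
pos [ 0.496  -0.1578  0.1014] yaw -0.0671 f [-2.33  0.39  7.17] m [0.111 0.536 0.029] w 0.096 q [ 0.697  0.235 -0.532  1.838  0.133  1.105  0.049] 55.15
```

Emit:
{"op": "send_rows", "data": {"steps": [[[0.003,0,0],0],[[0.006,0,0],0],[[0.009,0,0],0],[[0.012,0,0],0],[[0.015,0,0],0],[[0.017,0,0],0],[[0.0175,0,0],0],[[0.018,0,0],0]]}}

```text
clock: 56.15
position: [0.5136, -0.159, 0.1014]
ee_rot: [0.999, -0.034, -0.001, 0.0]
ft_force: [-5.3, 0.9, 7.2]
grip_width: 0.095
```

```bash
python3 see.py w44
```

```text
pos [ 0.5136 -0.159   0.1014] yaw -0.0672 f [-5.28  0.88  7.18] m [ 0.196  1.141 -0.017] w 0.095 q [ 0.678  0.273 -0.529  1.795  0.153  1.116  0.03 ] 56.15
```

Emit:
{"op": "send_rows", "data": {"steps": [[[0.001,0,-0.0057],0],[[0.0031,0,-0.0114],0],[[0.0055,0,-0.017],0],[[0.008,0,-0.0225],0],[[0.0106,0,-0.0279],0],[[0.0135,0,-0.0332],0],[[0.0165,0,-0.0384],0],[[0.0197,0,-0.0435],0]]}}

```text
clock: 57.15
position: [0.5325, -0.1603, 0.1445]
ee_rot: [0.999, -0.034, -0.002, -0.0]
ft_force: [-12.2, -0.5, -8.5]
grip_width: 0.096
```

```bash
python3 see.py w45 wrist
```

```text
pos [ 0.5325 -0.1603  0.1445] yaw -0.0673 f [-12.21  -0.46  -8.55] m [ 0.096  2.496 -0.048] w 0.096 q [ 0.667  0.273 -0.532  1.699  0.147  1.214  0.032] 57.15
```

View pics/w45.png

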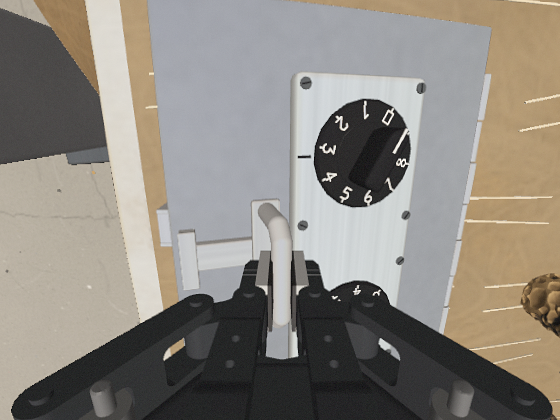

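Emit:
{"op": "send_rows", "data": {"steps": [[[0.0029,0,-0.0049],0],[[0.0062,0,-0.0097],0],[[0.0098,0,-0.0144],0],[[0.0137,0,-0.019],0],[[0.0179,0,-0.0234],0],[[0.0221,0,-0.0276],0],[[0.0266,0,-0.0317],0],[[0.0311,0,-0.0356],0]]}}

```text
clock: 58.2
position: [0.5633, -0.1625, 0.181]
ee_rot: [0.999, -0.034, -0.002, 0.0]
ft_force: [-15.3, 1.1, -0.7]
grip_width: 0.093
```

```bash
python3 see.py w46 side
```

```text
pos [ 0.5633 -0.1625  0.181 ] yaw -0.0674 f [-15.3    1.12  -0.7 ] m [ 0.254  3.577 -0.037] w 0.093 q [ 0.637  0.312 -0.53   1.574  0.162  1.305  0.017] 58.2
```

View pics/w46.png

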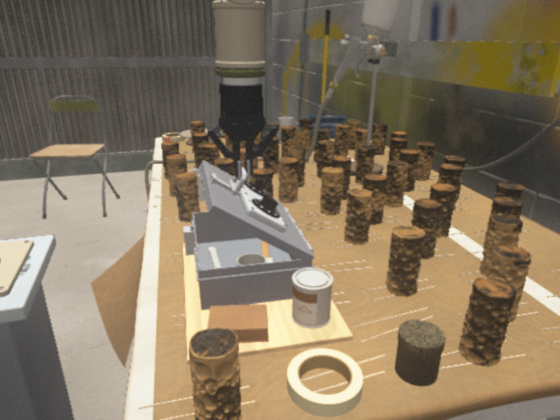

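Emit:
{"op": "send_rows", "data": {"steps": [[[0,0,0],0],[[0,0,0],0],[[0,0,0],0],[[0,0,0],0],[[0,0,-0.008],0],[[0,0,-0.02],0],[[0,0,-0.04],0],[[0,0,-0.07],0]], "hand": 0.25}}

```text
clock: 59.25
position: [0.5651, -0.1624, 0.2515]
ee_rot: [0.999, -0.033, -0.0, -0.0]
ft_force: [-0.4, 0.2, 0.6]
grip_width: 0.249
```

Emit:
{"op": "send_rows", "data": {"steps": [[[0,0,-0.03],0],[[0,0,-0.06],0],[[0,0,-0.08],0],[[0,0,-0.08],0],[[0,0,-0.08],0],[[0,0,-0.08],0],[[0,0,-0.08],0],[[0,0,-0.08],0]]}}

```text
clock: 60.25
position: [0.5653, -0.1624, 0.3301]
ee_rot: [0.999, -0.033, -0.0, -0.0]
ft_force: [-0.8, 0.9, -0.9]
grip_width: 0.25
```

```bash
python3 see.py w47 wrist; python3 see.py s47 side
```

```text
pos [ 0.5653 -0.1624  0.3301] yaw -0.0669 f [-0.78  0.92 -0.95] m [-0.019 -0.008 -0.005] w 0.25 q [ 0.627  0.261 -0.536  1.322  0.132  1.594  0.042] 60.25
pos [ 0.5653 -0.1624  0.3302] yaw -0.067 f [-0.69 -0.25 -0.16] m [ 0.052 -0.018  0.041] w 0.249 q [ 0.627  0.261 -0.535  1.322  0.132  1.594  0.042] 60.3
```

View pics/w47.png

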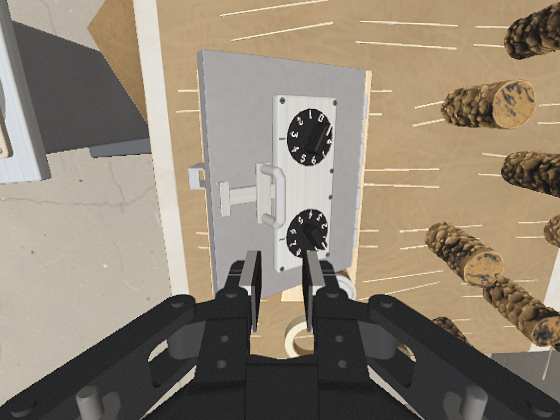

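View pics/s47.png

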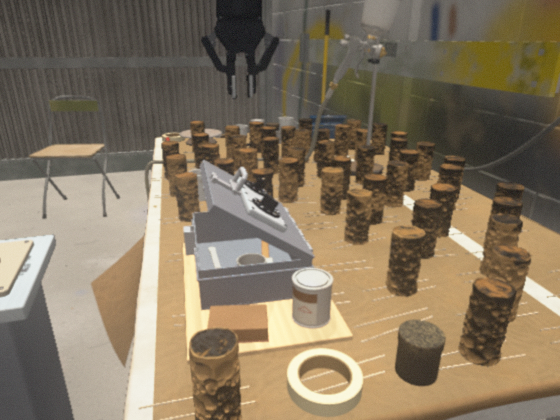

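```bash
python3 - <<'E'
from h import *
i=manip.camera_info("wrist"); T=np.load("pics/w47T.npy"); d=np.load("pics/w47.npy"); C=cloud(i,T@i["T_tool_cam"],d)
P=np.concatenate([C[70:130,215:265].reshape(-1,3),C[80:90,215:350].reshape(-1,3)]); c=P.mean(0); n=np.linalg.svd(P-c)[2][2]; print("lid angle",np.arccos(abs(n[2])))
print(manip.hand_in())
E
```

```text
lid angle 1.5534040608842572
the job is handed in; nothing more can be done
None
```

I opened the kit box and handed the job in at about 60 s of the 72 s limit. The lid stands open by itself at about 0.6 rad, with the gripper clear of it.

- **Left dial:** I turned it clockwise past 3 until the torque reached about 0.13 N m and the dial began to lag the fingers. It stands at about 2.08–2.12 rad, inside the 1.85–2.26 window.
- **Right dial:** I turned it counter-clockwise past 7 until the torque reached about 0.15–0.18 N m. It stands at about 4.08 rad. The catch was less distinct than on the left, and this is close to the 4.02 lower limit. My reading of the numbers in the picture put it about 0.04 rad lower still, so that limit is my main doubt.
- **Latch:** It drew back the full 20 mm with about 2–5 N and went past the 1 mm stop, so both tumblers had dropped.
- **Lid:** I raised it along its arc. The 0.6 rad comes from the handle rising about 80 mm. Pictures taken just before and about 2 s after I let go show it in the same place.
- **Tin and sanding block:** They look unmoved in the side pictures.

Two things did not agree:
- **Lid angle check:** My last check, a plane fit to the depth image, gave 1.55 rad. That is impossible for this hinge and does not match the pictures. I handed in from the same script, so I didn't repeat it.
- **Fingertips:** They sit about 28 mm short of the stated TCP, so the first grip closed above the left dial. I measured the offset and corrected for it.

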